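# Couple the checking gauge to a regulator and fold its hook away

### The arm

A 7-joint arm with a two-finger parallel gripper is mounted at the origin on the work surface. World frame = base frame: x ahead of the robot, y to its left, z up, the work surface at z = 0. Lengths are in m, angles in rad, forces in N, time in s.
With the tool pointing down it reaches from about 0.4 to 0.85 m from the base axis. Payload 4.5 kg.
Tool frame: the origin (TCP) lies at the very end of the fingers, on their centre line; the grasp point (between the pads) lies 19 mm behind it; z points along the fingers, y is the direction in which the jaws open and shut (so a half turn about z gives the same grasp; the last joint's range is limited). The gripper opens to 88 mm and grips with 3 to 60 N. Pads are 18 mm wide; open, the fingers measure 123 mm over their backs; the gripper's body (75 mm by 187 mm) begins 45 mm behind the grasp point.
Start: joints at [1.377, 0.689, -0.195, 1.565, 0.157, 0.902, -0.215], TCP at [0.141, -0.609, 0.239] pointing down, gripper open.
Joint ranges: [-3.01, 3.01], [-0.46, 2.08], [-1.47, 1.51], [0.13, 2.56], [-1, 4.14], [0.04, 2.09], [-2.66, 2.66]. Speed limits (rad/s): [2.57, 2.57, 3.14, 3.14, 3.14, 3.14, 3.14].

### API

Orientations are given as a unit quaternion [x, y, z, w].
In Python, from plant import telemetry, imaging, r gives the robot as it stands.
- The arm moves only by the shell command python3 -m creep 'ROWS' [FORCE]. ROWS is JSON, a list of rows, each a list of 5 numbers: the closure in counts, from 0 (fully open) to 255 (shut), then the shift along the tool's x, y, z in m, then the turn about the tool's z in degrees. In form: [[fingers, x, y, z, yaw], ...]. A call has 1 to 10 rows; each row is the pose to reach, as a shift and turn from the pose commanded when the call began, along the tool's axes at that moment; what a row does not reach only later rows make up. A row lasts 1/8 s, in which the tool goes at most 62.5 mm and 10.7 degrees, less where a joint would pass 70% of its speed; a pose out of reach is approached as far as the arm can. A call with a gripper value outside its range is refused whole. The fingers move at their own pace and stop on an object; FORCE is the grip in N (left out, the last holds). Time passes only in rows, so rows that repeat a pose let the fingers close. It gives the time, the measured TCP pose, the force and the opening at its end, in the units of the state.
- telemetry.get_state(): the state, without advancing time (a new reading comes with each control period).
- imaging.snapshot(name): name is "scene" or "top"; returns a dict with "image" (400x640x3 uint8, blue, green, red), "camera_matrix" (3x3 intrinsics, pixels), "R" (3x3) and "t" (3): a world point X has camera coordinates R X + t. Camera axes: x right, y down, z forward; pixel columns grow to the right and rows downward; lengths in m; the calibration is good to about 2 mm. A picture is of the moment at which its call begins. There is no depth.
- r.finish_job(): hands the job in, once; it reports no verdict.
Trained networks look in a picture, given as the dict that the camera call returned (one of the last four; its "shot" number tells which), for a name from the list of things; names that differ only in an ending like _2 or _b are one class to them, and where a whole thing is asked for, a point or a joint stands for the part that bears it (a point fixed in the world has none). Each returns a list of dicts, best first, with "score" (0 to 1); they miss things now and then, are a little off and sometimes report something else, mostly with a low value. They report only what shows in the picture. A call takes as long as a camera call.
- imaging.boxes_of(picture, target): "rect" ([left, top, right, bottom] in pixels, round what is visible of it).
- imaging.trace(picture, target): "pixels" (400x640 bool, what is visible of it) and "rect" ([left, top, right, bottom] in pixels, round what is visible of it).
- imaging.place_of(picture, target): "location" ([row, column] in pixels: a listed point, or the origin of a listed thing).
The state is a dict: "clock": time; "q": joint angles; "qd": joint speeds; "joint_torque": joint torques, N m; "tool_pos": TCP position; "eef_rot": TCP orientation; "contact_force": force on the tool from outside, world axes, zero at the start; "moment": the same for the moment, N m; "opening": opening from 0.0 (shut) to 1.0 (fully open).
Only numpy, scipy, OpenCV 4.12 (cv2) and the standard library are available. Lean on these libraries where they do the work, as an engineer would, in place of code of your own. Each camera call takes 0.05 s, during which the arm holds its last target.

### The job

Take the hand-held checking gauge off its fork hook, hold its blue coupler sleeve drawn back while you push the coupler fully home on the outlet plug of the regulator with the yellow knob, then let the sleeve spring all the way forward so that the gauge is locked on. Fold the emptied hook flat against its board, and leave the goods and tools on the bench where they are.

Things in the scene. Friction and masses are not known exactly. Their poses are not given: they have to be found in the camera images.
- gauge_mid (a point): Hand-held checking gauge (0.45 to 0.6 kg): brass quick coupler, blue spring sleeve, round dial hanging below. This point is on the coupler's axis, half-way between finger flange and hand plate. x runs forward along the axis out of the mouth, z up. Between flange and plate the brass body is 26 mm across; its stem goes down at x = -5 mm.
- flange (a point): Centre of the front face of the blue finger flange of the sleeve, 31 mm ahead of gauge_mid (21 mm when the sleeve is back): disc 60 mm across, 6 mm thick. In front of it the sleeve's barrel, 31 mm across, leaves room for a fingertip only on the flange's rim, 17 to 30 mm from the axis (above it, say).
- back_plate (a point): Centre of the back face of the black hand plate, 31 mm behind gauge_mid: disc 60 mm across, 6 mm thick, fixed to the body. Flange and plate (62 mm over both) are taken together from above, one finger on the flange's front face, the other on the plate's back; squeezing draws the sleeve back 10 mm to its stop (52 mm over both), and the gauge can be carried so.
- mouth (a point): Centre of the rim of the coupler's flared brass mouth, 52 mm ahead of gauge_mid: 33 mm across, opening 24 mm wide at the rim, narrowing within 8 mm to a straight bore of 16.2 mm. The bore's bottom is 49 mm in from the rim (3 mm ahead of gauge_mid).
- dial (a point): Centre of the gauge's dial, 73 mm below the coupler's axis and 5 mm behind gauge_mid: 50 mm across, 26 mm thick (flat sides to +y and -y), on a stem 12 mm thick. Its lowest point is 98 mm below the axis.
- sleeve (a joint): How far the sleeve is drawn back, m: 0 fully forward, 0.010 at its stop. Its spring pushes forward with 5 N at 0, 10.5 N at 0.010. Locking balls in the bore, 30 to 35 mm ahead of gauge_mid, bar it with the sleeve forward and give way with the sleeve back (a few N). Let go with the coupler home, they sit in the plug's groove and the sleeve goes fully forward; else it stays part-way back.
- outlet (a point): Middle of the tip of the level outlet plug of the regulator with the yellow knob, 150 mm above the bench. The plug points to this frame's -x, so the coupler's x must lie along this x; z up. Plug 15 mm across, tip bevelled to 8 mm, groove 23.5 to 33.5 mm behind the tip, adapter 25 mm across from 56 mm behind. Home, the tip meets the bore's bottom; locked, it may play back 3 mm.
- reg_yellow: Regulator with the yellow knob, fixed on the bench; origin on the bench under its middle, the plug towards -x. Body 50 mm cube at 125 to 175 mm height, its face 92 mm behind the plug's tip; knob 44 mm across up to 227 mm; clear bowl 44 mm across below; small dial on its -y side; foot 80 mm square.
- reg_black: A second regulator, the same but with a black knob; not to be used. Fixed on the bench, origin on the bench under its middle, its own plug towards -x with the tip 117 mm out, 150 mm up.
- hook_cradle (a point): Midway between the two red prongs of the fork hook, on their top faces, 160 mm up, under the hanging gauge's body; moves with the hook. x points back to the hinge. Prongs lie along x, 6 mm wide and thick, 18 mm apart, the stem between them. The body rests between 8 mm lips at x = -18 to -24 mm (the tips) and 18 to 24 mm. Lift the gauge 10 to 25 mm, then draw it out level along -x, 60 mm or more.
- hook_hinge (a point): The hook's upright hinge, 75 mm from hook_cradle, at the height of the prongs' tops, 22 mm in front of the board's face; its frame turns with the hook like hook_cradle's. Fork and root are 30 mm wide in all (y), the tips 99 mm from the hinge.
- hook (a joint): The hook's angle, rad: 0 unfolded, square to the board, as it starts; 1.571 folded flat along the board. It grows anticlockwise seen from above: the open fork swings towards its frame's -y side, away from the robot. Friction of about 0.06 N m holds it where it is left. Push it with shut fingertips against the fork's side or lips.
- board: The upright plywood board that carries the hook, fixed on the bench: 18 mm thick (x), 200 mm wide (y), 185 mm high; origin at the middle of its foot; its front face at x = -9 mm looks to -x; the hinge is at y = 55 mm.
- carton_tall: Bystander: upright cardboard screw carton with a red band, 55 x 60 x 120 mm, origin under its middle.
- spray_can: Bystander: spray can, 52 mm across, 150 mm high, origin under its middle.
- carton_flat: Bystander: flat cardboard carton with a grey band, 100 x 80 x 45 mm, origin under its middle.
- screw_jar: Bystander: clear jar of screws with a black lid, 54 mm across, 70 mm high, between the regulators.
- tape_roll: Bystander: grey roll of tape lying flat, 96 mm across, 45 mm high.
- wrench: Bystander: steel wrench lying flat, 170 mm long, 8 mm thick, origin at its middle.
- screwdriver: Bystander: orange screwdriver lying down, 190 mm long, 26 mm thick, origin at its middle.

How it is judged:
On the way, in this order (a step that is already met when the one before it is completed fails the run):
1. the gauge is out of the fork hook (horizontal distance between gauge_mid and hook_cradle above 0.05 m), for 0.1 s.
2. the coupler is home on the plug of the yellow-knobbed regulator with its sleeve still held back (value of joint sleeve above 0.005 m and x of outlet in the frame of gauge_mid between 0.0005 and 0.0075 m and y of outlet in the frame of gauge_mid between -0.004 and 0.004 m and z of outlet in the frame of gauge_mid between -0.004 and 0.004 m), for 0.1 s.
At the end, for the whole second after the job is handed in: The coupler sits locked on the yellow-knobbed regulator's plug: plug tip 0.5 to 7.5 mm ahead of gauge_mid (home: 3 mm), within 4 mm of the coupler's axis, axes within 0.1 rad, sleeve forward to within 2 mm; the hook is folded to within 0.17 rad of flat and at rest (value of joint sleeve below 0.002 m and x of outlet in the frame of gauge_mid between 0.0005 and 0.0075 m and y of outlet in the frame of gauge_mid between -0.004 and 0.004 m and z of outlet in the frame of gauge_mid between -0.004 and 0.004 m and angle between the x axis of gauge_mid and the x axis of outlet, either way round below 0.1 rad and value of joint hook above 1.4 rad and velocity of joint hook below 0.05 rad/s); the robot touches nothing.
It fails at once if a bystander on the bench was moved by more than 30 mm or knocked over (distance of any of carton_tall, spray_can, carton_flat, screw_jar, tape_roll, wrench, screwdriver from where it was at the start of the episode above 0.03 m or angle between any of carton_tall, spray_can, screw_jar's own z axis and vertical above 0.5 rad).
It also fails if it takes over 67 s, if anything falls off the work surface, if the arm or the gripper's body presses on something with over 40 N, if the wrist force passes 120 N, or if a joint passes its speed limit or range.

## Working session

There is one attempt and no reset: what is moved stays moved. The work goes in short steps, Python scripts to look and compute and a shell command to move; the robot and the scene stay as the last step left them, time stands still between calls to the robot, and variables do not carry over. Pictures are saved under pics/ and viewed, and the job is handed in when it is done.

```bash
ls; mkdir -p pics; cat > h.py <<'E'
import numpy as np, cv2
from plant import telemetry, imaging, r
def ray(p,px):
    K=np.array(p["camera_matrix"]);R=np.array(p["R"]);t=np.array(p["t"])
    d=R.T@np.linalg.solve(K,[px[0],px[1],1.]);return -R.T@t,d
def atz(p,px,z):
    c,d=ray(p,px);return c+d*(z-c[2])/d[2]
def proj(p,X):
    x=np.array(p["K"] if "K" in p else p["camera_matrix"])@(np.array(p["R"])@np.array(X)+np.array(p["t"]));return x[:2]/x[2]
def tri(obs):
    A=np.zeros((3,3));b=np.zeros(3)
    for p,px in obs:
        c,d=ray(p,px);d=d/np.linalg.norm(d);M=np.eye(3)-np.outer(d,d);A+=M;b+=M@c
    X=np.linalg.solve(A,b)
    return X,[np.round(np.array(px)-proj(p,X),1) for p,px in obs]
def best(p,n):
    l=imaging.place_of(p,n)
    return [(round(float(a["score"]),2),[float(a["location"][1]),float(a["location"][0])]) for a in l]
E
python3 - <<'E'
from h import *
s=telemetry.get_state();print(s)
P={}
for n in("scene","top"):
    p=imaging.snapshot(n);P[n]=p;cv2.imwrite(f"pics/{n}0.png",p["image"]);print(n,-np.array(p["R"]).T@p["t"],np.array(p["R"]).round(2).tolist(),p["camera_matrix"])
for t in["gauge_mid","flange","back_plate","mouth","dial","outlet","reg_yellow","reg_black","hook_cradle","hook_hinge","board","carton_tall","spray_can","carton_flat","screw_jar","tape_roll","wrench","screwdriver"]:
    a=best(P["scene"],t);b=best(P["top"],t);print(t,a[:2],b[:2])
    if a and b:
        X,e=tri([(P["scene"],a[0][1]),(P["top"],b[0][1])]);print("   ",X.round(4),[list(x) for x in e])
E
```

```text
pics
{'clock': 0.0, 'q': array([ 1.37678165,  0.68993232, -0.19452985,  1.56636527,  0.15729282,
        0.90249072, -0.21511056]), 'qd': array([-0.00135433,  0.00073032,  0.0001455 , -0.00089031, -0.00061253,
        0.00100886,  0.00185824]), 'joint_torque': array([ 3.75603095e-04, -5.27566946e+01, -1.26753263e+00, -1.53427291e+01,
       -5.28158667e-02,  6.41698076e-03,  1.86257716e-04]), 'tool_pos': array([ 0.14097282, -0.60823836,  0.23793702]), 'eef_rot': array([ 9.93514378e-01,  1.13702975e-01, -1.62329796e-04, -8.87191004e-04]), 'contact_force': array([ 0.65732678,  0.29278269, -0.5438351 ]), 'moment': array([0.00271629, 0.00608758, 0.05906042]), 'opening': 0.9997511575892679}
scene [ 0.98766857 -0.72574031  1.0472985 ] [[0.87, 0.5, 0.01], [0.37, -0.62, -0.69], [-0.33, 0.6, -0.72]] [[494.42866359   0.         317.67050361]
 [  0.         494.42866359 197.32904393]
 [  0.           0.           1.        ]]
top [0.33285226 0.02883475 1.083632  ] [[0.04, -1.0, 0.0], [-0.97, -0.04, -0.23], [0.23, 0.01, -0.97]] [[410.0637828    0.         317.09418676]
 [  0.         410.0637828
[... 2347 characters left out ...]
.4])] [(0.78, [404.3, 167.5])]
    [ 0.6683 -0.1581  0.1473] [[np.float64(8.2), np.float64(-1.6)], [np.float64(4.6), np.float64(6.2)]]
tape_roll [(0.62, [316.8, 166.8])] [(0.79, [232.3, 264.7]), (0.28, [190.0, 236.6])]
    [ 0.4262  0.262  -0.009 ] [[np.float64(2.7), np.float64(-0.7)], [np.float64(2.0), np.float64(2.7)]]
wrench [(0.58, [240.5, 242.0])] [(0.78, [363.7, 271.3]), (0.24, [294.2, 186.9])]
    [ 0.4102 -0.095  -0.0044] [[np.float64(-2.1), np.float64(0.3)], [np.float64(-1.4), np.float64(-1.7)]]
screwdriver [(0.57, [191.4, 305.4]), (0.25, [347.6, 224.7])] [(0.9, [450.4, 272.1])]
    [ 0.4203 -0.3183 -0.0024] [[np.float64(-0.2), np.float64(0.0)], [np.float64(-0.1), np.float64(-0.1)]]
```

View pics/scene0.png

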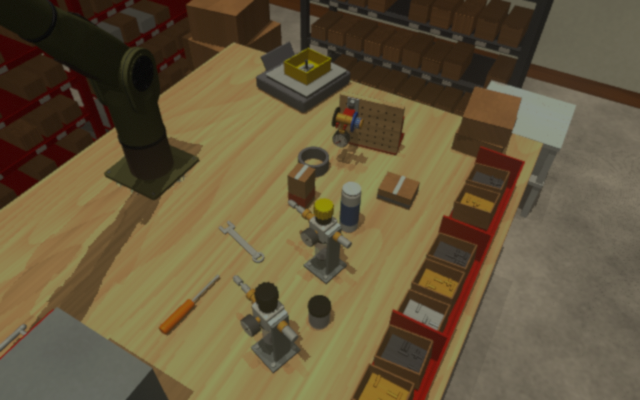

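View pics/top0.png

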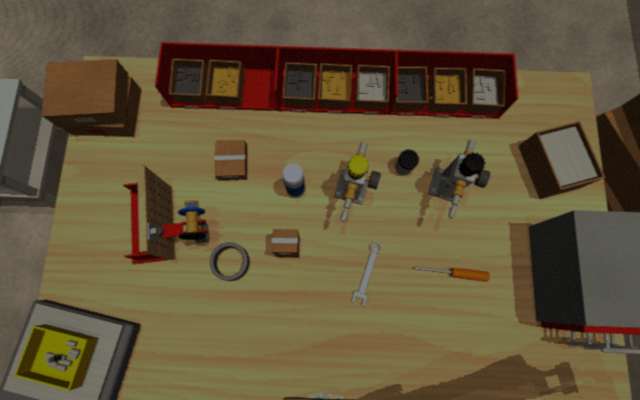

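```bash
python3 - <<'E'
import cv2
a=cv2.imread("pics/scene0.png");b=cv2.imread("pics/top0.png")
cv2.imwrite("pics/c1.png",cv2.resize(a[80:190,270:430],None,fx=5,fy=5,interpolation=2))
cv2.imwrite("pics/c2.png",cv2.resize(b[170:280,140:300],None,fx=5,fy=5,interpolation=2))
cv2.imwrite("pics/c3.png",cv2.resize(a[170:280,250:410],None,fx=5,fy=5,interpolation=2))
cv2.imwrite("pics/c4.png",cv2.resize(b[140:250,280:440],None,fx=5,fy=5,interpolation=2))
E
```

```text
(no output)
```

View pics/c1.png

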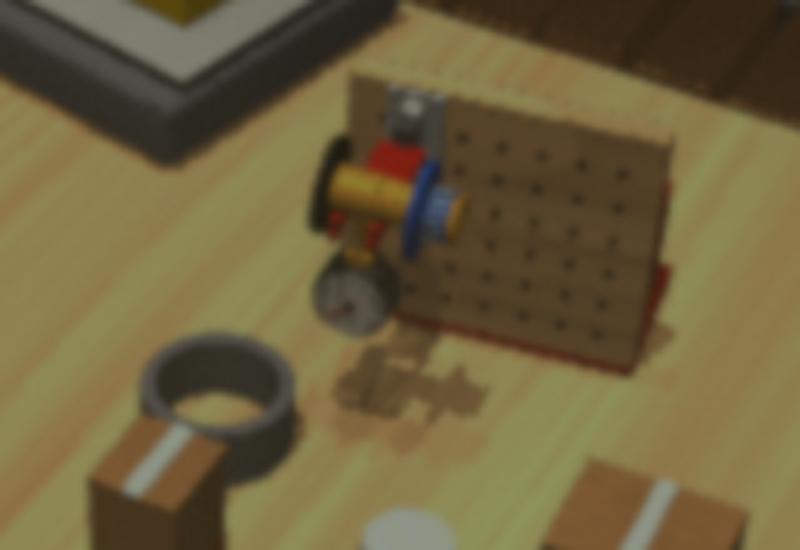

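View pics/c2.png

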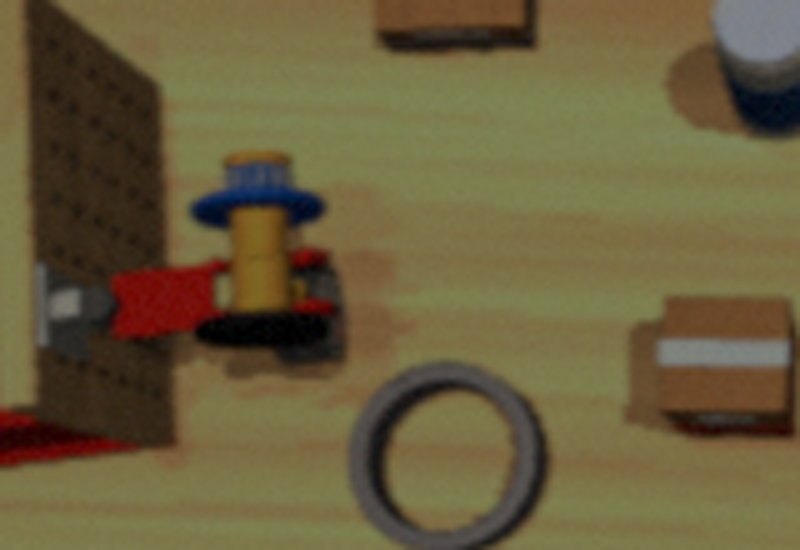

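View pics/c3.png

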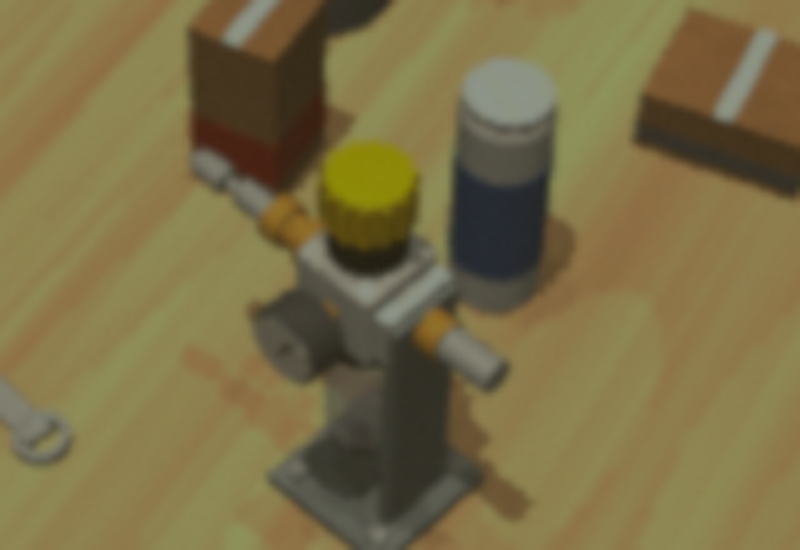

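View pics/c4.png

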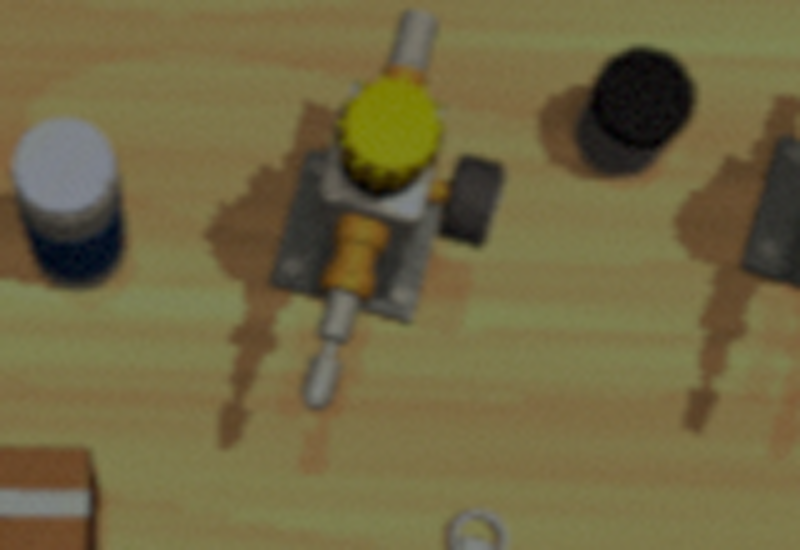

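The scene view shows the gauge hanging at about (344,117), mouth to the right, with the board behind it. The yellow regulator is at about (323,235) and its plug tip at about (291,202). In the top view the gauge is at (191,224) and the plug tip at about (343,220). Next I'll measure these more precisely.

```bash
python3 - <<'E'
from h import *
from scipy.optimize import least_squares
P={}
acc={}
for k in range(3):
  for n in("scene","top"):
    p=imaging.snapshot(n);P[n]=p
    for t in["gauge_mid","back_plate","flange","mouth","dial","outlet","hook_cradle","hook_hinge","reg_yellow","carton_tall"]:
        b=[x for x in best(p,t) if x[0]>.4]
        if b: acc.setdefault((t,n),[]).append(b[0])
for k,v in acc.items(): print(k,[(s,[round(a,1) for a in x]) for s,x in v])
# manual crops -> pixels
def s1(x,y): return [270+x/5-.4,80+y/5-.4]
def t1(x,y): return [140+x/5-.4,170+y/5-.4]
def s2(x,y): return [250+x/5-.4,170+y/5-.4]
def t2(x,y): return [280+x/5-.4,140+y/5-.4]
print("plug axis at z=.15")
for q in[(204,160),(245,190),(285,218)]: print("s",atz(P["scene"],s2(*q),.15).round(4))
for q in[(317,397),(329,348),(341,303),(356,255)]: print("t",atz(P["top"],t2(*q),.15).round(4))
print("gauge axis z=.173")
for q in[(335,188),(405,200),(458,217)]: print("s",atz(P["scene"],s1(*q),.173).round(4))
for q in[(262,325),(260,210),(258,157)]: print("t",atz(P["top"],t1(*q),.173).round(4))
print("carton top z .12",atz(P["top"],t2(30,0),.12), [atz(P["top"],t1(*q),.12).round(3) for q in[(660,297),(790,297),(660,405),(790,405)]])
print("board top edge z=.185 top",[atz(P["top"],t1(*q),.185).round(3) for q in [(30,0),(40,410)]],"scene",[atz(P["scene"],s1(*q),.185).round(3) for q in [(352,75),(670,145)]])
print("hinge top?",[atz(P["scene"],s1(410,110),.18).round(3),atz(P["top"],t1(70,303),.18).round(3)])
E
```

```text
('gauge_mid', 'scene') [(0.83, [342.9, 117.4]), (0.64, [344.6, 119.4]), (0.57, [343.0, 119.2])]
('back_plate', 'scene') [(0.58, [338.0, 116.5]), (0.7, [336.3, 112.1]), (0.78, [335.1, 114.7])]
('flange', 'scene') [(0.68, [356.0, 121.3]), (0.62, [358.1, 120.2])]
('mouth', 'scene') [(0.71, [365.0, 124.5]), (0.73, [364.9, 124.5]), (0.76, [360.5, 123.5])]
('dial', 'scene') [(0.94, [337.8, 139.1]), (0.78, [341.1, 140.1]), (0.58, [341.8, 138.5])]
('outlet', 'scene') [(0.73, [288.9, 201.1]), (0.73, [292.5, 198.8]), (0.68, [289.9, 197.3])]
('hook_cradle', 'scene') [(0.53, [344.0, 121.0]), (0.42, [340.4, 121.2]), (0.6, [321.7, 262.8])]
('hook_hinge', 'scene') [(0.63, [353.9, 106.4]), (0.59, [351.9, 107.4]), (0.57, [352.8, 108.4])]
('reg_yellow', 'scene') [(0.66, [321.3, 261.7]), (0.82, [321.1, 262.1]), (0.84, [324.0, 261.9])]
('carton_tall', 'scene') [(0.71, [317.9, 321.9]), (0.97, [299.6, 205.0]), (0.69, [300.0, 203.3])]
('gauge_mid', 'top') [(0.62, [191.6, 222.1]), (0.94, [188.4, 222.5]), (0.9, [187.7, 224.5])]
('back_plate', 'top') [(0.76, [189.3, 235.6]), (0.62, [193.2, 237.1]), (0.76, [19
[... 836 characters left out ...]
5769 -0.037   0.15  ]
t [ 0.5213 -0.0248  0.15  ]
t [ 0.5448 -0.0299  0.15  ]
t [ 0.5667 -0.035   0.15  ]
t [ 0.5903 -0.0417  0.15  ]
gauge axis z=.173
s [0.472  0.3095 0.173 ]
s [0.5119 0.3203 0.173 ]
s [0.5452 0.3218 0.173 ]
t [0.4686 0.3142 0.173 ]
t [0.5212 0.3208 0.173 ]
t [0.5459 0.3243 0.173 ]
carton top z .12 [0.72499624 0.12186107 0.12      ] [array([0.497, 0.143, 0.12 ]), array([0.499, 0.081, 0.12 ]), array([0.445, 0.14 , 0.12 ]), array([0.448, 0.079, 0.12 ])]
board top edge z=.185 top [array([0.613, 0.433, 0.185]), array([0.426, 0.404, 0.185])] scene [array([0.435, 0.398, 0.185]), array([0.628, 0.432, 0.185])]
hinge top? [array([0.478, 0.391, 0.18 ]), array([0.474, 0.399, 0.18 ])]
```

```bash
cat >> h.py <<'E'
from scipy.spatial.transform import Rotation as Ro
def rel(target,ydir_deg=None):
    s=telemetry.get_state();R=Ro.from_quat(s["eef_rot"]).as_matrix()
    d=R.T@(np.array(target)-s["tool_pos"]); yd=np.degrees(np.arctan2(R[1,1],R[0,1]))
    yaw=None if ydir_deg is None else -((ydir_deg-yd+180)%360-180)
    return (d*1000).round(1),None if yaw is None else round(yaw,1),"ydir",round(yd,1)
def st():
    s=telemetry.get_state();R=Ro.from_quat(s["eef_rot"]).as_matrix()
    print("t",round(s["clock"],2),"pos",s["tool_pos"].round(4),"ydir",round(np.degrees(np.arctan2(R[1,1],R[0,1])),1),"tiltz",R[:,2].round(3),"F",s["contact_force"].round(1),"M",s["moment"].round(2),"op",round(s["opening"]*88,1))
E
python3 - <<'E'
from h import *
st()
for T in[(.40,-.38,.38),(.50,-.1,.38),(.50,.15,.36),(.495,.3175,.33)]: print(rel(T,8))
E
```

```text
t 5.2 pos [ 0.1411 -0.6089  0.2387] ydir -77.0 tiltz [ 0. -0. -1.] F [-0.6  0.8  0.3] M [ 0.03 -0.04 -0.01] op 87.8
(array([ 303.9, -164.5, -141.3]), np.float64(-85.0), 'ydir', np.float64(-77.0))
(array([ 464.5, -414.7, -141.3]), np.float64(-85.0), 'ydir', np.float64(-77.0))
(array([ 520.9, -658.2, -121.3]), np.float64(-85.0), 'ydir', np.float64(-77.0))
(array([ 553.9, -822.5,  -91.3]), np.float64(-85.0), 'ydir', np.float64(-77.0))
```

```bash
python3 -m creep '[[0,30,-20,-60,0]]' 2>&1 | tail -3; python3 -m creep '[[0,0.03,-0.02,-0.05,0],[0,0.07,-0.04,-0.09,-8],[0,0.12,-0.065,-0.13,-16],[0,0.17,-0.09,-0.14,-24],[0,0.22,-0.12,-0.14,-32],[0,0.26,-0.145,-0.14,-40],[0,0.30,-0.17,-0.14,-48],[0,0.33,-0.22,-0.14,-56],[0,0.36,-0.265,-0.14,-64],[0,0.39,-0.31,-0.14,-72]]'; python3 - <<'E'
from h import *
st()
for T in[(.50,-.1,.38),(.50,.15,.36),(.495,.3175,.33)]: print(rel(T,8))
E
```

```text
eef_rot: [0.994, 0.111, -0.002, -0.004]
contact_force: [0.8, 0.1, 0.9]
opening: 0.999
clock: 6.58
tool_pos: [0.4735, -0.1937, 0.4325]
eef_rot: [0.735, 0.678, -0.0, 0.0]
contact_force: [0.5, 0.2, 0.3]
opening: 0.997
t 6.58 pos [ 0.4735 -0.1937  0.4325] ydir -4.7 tiltz [ 0.    -0.001 -1.   ] F [0.5 0.2 0.3] M [-0.02 -0.11 -0.02] op 87.7
(array([95.6, 18.7, 52.4]), np.float64(-12.7), 'ydir', np.float64(-4.7))
(array([344.8,  -1.7,  72.3]), np.float64(-12.7), 'ydir', np.float64(-4.7))
(array([511.3, -20.5, 102.2]), np.float64(-12.7), 'ydir', np.float64(-4.7))
```

The first row of that move had metres and millimetres mixed up. The per-row limit capped it at 62 mm in free air, so no harm was done. Continuing.

```bash
python3 -m creep '[[0,0.055,0.0,0.02,-3],[0,0.11,0.0,0.03,-6],[0,0.165,0.0,0.04,-9],[0,0.22,0.0,0.05,-12.7],[0,0.275,0.0,0.06,-12.7],[0,0.33,-0.002,0.07,-12.7],[0,0.385,-0.008,0.08,-12.7],[0,0.44,-0.013,0.09,-12.7],[0,0.49,-0.018,0.1,-12.7],[0,0.5113,-0.0205,0.102,-12.7]]'; python3 - <<'E'
from h import *
st()
P={}
for n in("scene","top"):
    p=imaging.snapshot(n);P[n]=p;a=p["image"].copy()
    cv2.imwrite(f"pics/{n}1.png",a)
    tgt=[0.495,0.3175,0.173];u=np.array([np.cos(np.radians(8)),np.sin(np.radians(8)),0])
    x,y=(330,100) if n=="scene" else (150,170)
    c=cv2.resize(p["image"][y-30:y+80,x-30:x+130],None,fx=5,fy=5,interpolation=2)
    for d in(-31,0,31,52):
        q=proj(p,np.array(tgt)+u*d/1000);cv2.circle(c,(int((q[0]-x+30+.5)*5),int((q[1]-y+30+.5)*5)),3,(0,255,0),-1)
    cv2.imwrite(f"pics/{n}1c.png",c)
print(rel((.495,.3175,.193),8))
E
```

```text
clock: 7.82
tool_pos: [0.4954, 0.3192, 0.3295]
eef_rot: [0.656, 0.755, -0.0, -0.001]
contact_force: [0.2, -0.7, 0.6]
opening: 1.002
t 7.83 pos [0.4954 0.3192 0.3295] ydir 8.0 tiltz [-0.002  0.001 -1.   ] F [ 0.2 -0.7  0.6] M [-0.05 -0.13 -0.04] op 88.2
(array([ -1.5,  -0.5, 136.9]), np.float64(0.0), 'ydir', np.float64(8.0))
```

View pics/scene1c.png

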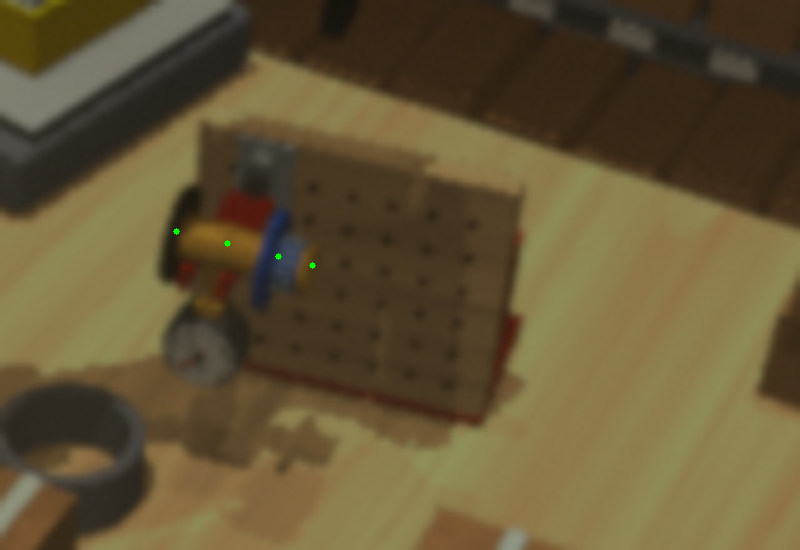

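View pics/top1c.png

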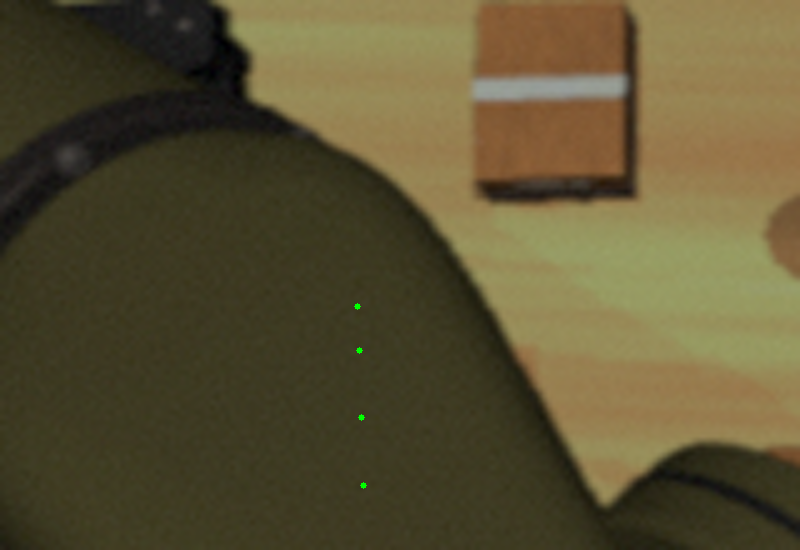

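The predicted points (-31, 0, 31 and 52 mm) fall on the plate, body, flange and mouth in the scene view, from (176,232) to (312,266) in the crop. The arm hides the gauge in the top view. I'll go down now.

```bash
python3 -m creep '[[0,-0.0015,-0.001,0.04,0],[0,-0.0015,-0.001,0.08,0],[0,-0.0015,-0.001,0.105,0],[0,-0.0015,-0.001,0.12,0],[0,-0.0015,-0.001,0.13,0],[0,-0.0015,-0.001,0.136,0],[0,-0.0015,-0.001,0.136,0]]'; python3 - <<'E'
from h import *
st()
p=imaging.snapshot("scene");x,y=330,100
cv2.imwrite("pics/scene2c.png",cv2.resize(p["image"][y-30:y+80,x-30:x+130],None,fx=5,fy=5,interpolation=2))
E
```

```text
clock: 8.8
tool_pos: [0.4962, 0.3142, 0.1945]
eef_rot: [0.658, 0.753, 0.0, 0.0]
contact_force: [0.4, 0.8, 0.2]
opening: 0.997
t 8.8 pos [0.4962 0.3142 0.1945] ydir 7.7 tiltz [ 0.  0. -1.] F [0.4 0.8 0.2] M [-0.09 -0.07 -0.01] op 87.7
```

View pics/scene2c.png

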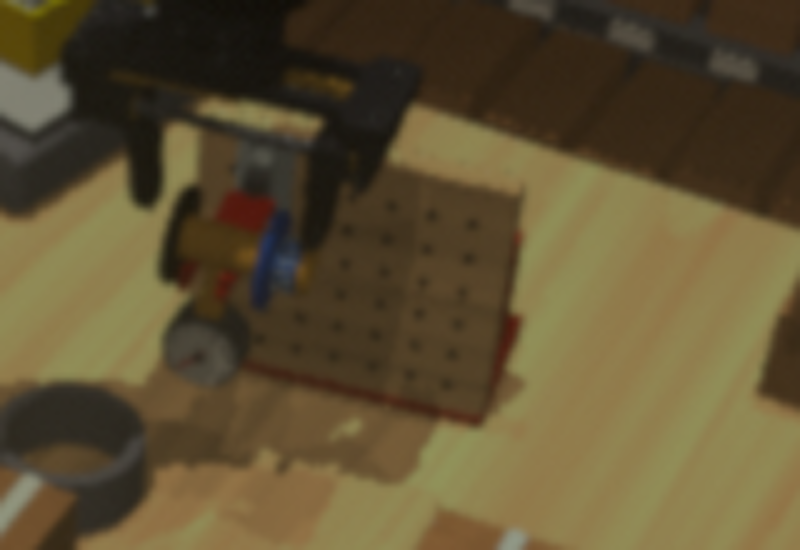

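```bash
python3 -m creep '[[0,0.002,0,0,0],[60,0.002,0,0,0],[75,0.002,0,0,0],[75,0.002,0,0,0]]' 15; python3 - <<'E'
from h import *
st()
p=imaging.snapshot("scene");x,y=330,100
cv2.imwrite("pics/scene3c.png",cv2.resize(p["image"][y-30:y+80,x-30:x+130],None,fx=5,fy=5,interpolation=2))
E
```

```text
clock: 9.35
tool_pos: [0.4955, 0.3161, 0.1943]
eef_rot: [0.658, 0.753, -0.0, -0.0]
contact_force: [-0.2, 0.3, 0.3]
opening: 0.709
t 9.35 pos [0.4955 0.3161 0.1943] ydir 7.8 tiltz [-0. -0. -1.] F [-0.2  0.3  0.3] M [-0.08  0.1   0.05] op 62.4
```

View pics/scene3c.png

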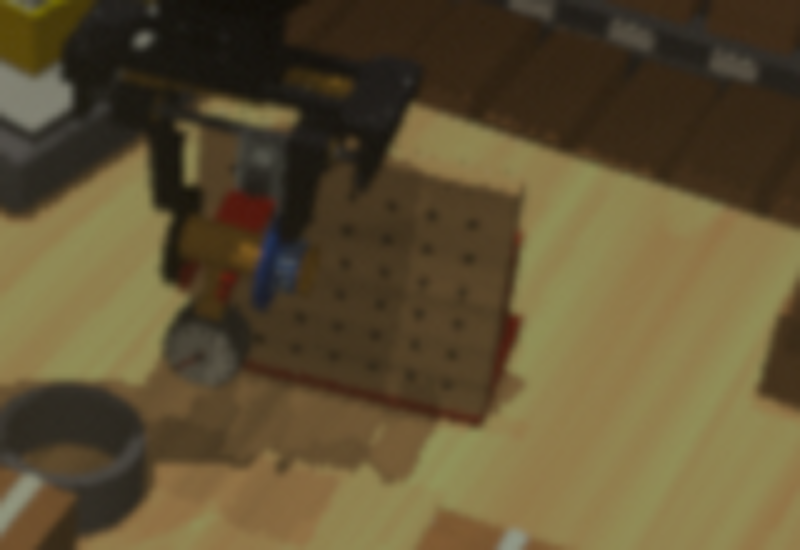

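The fingers straddle the flange and plate at 62 mm with no side force. Now I'll squeeze.

```bash
python3 -m creep '[[90,0,0,0,0],[110,0,0,0,0],[140,0,0,0,0],[140,0,0,0,0],[140,0,0,0,0]]' 45; python3 - <<'E'
from h import *
st()
p=imaging.snapshot("scene");x,y=330,100
cv2.imwrite("pics/scene4c.png",cv2.resize(p["image"][y-30:y+80,x-30:x+130],None,fx=5,fy=5,interpolation=2))
E
```

```text
clock: 10.02
tool_pos: [0.4958, 0.3167, 0.1946]
eef_rot: [0.658, 0.753, 0.0, -0.0]
contact_force: [-1.0, 1.3, 3.0]
opening: 0.574
t 10.03 pos [0.4958 0.3167 0.1946] ydir 7.8 tiltz [ 0.     0.001 -1.   ] F [-1.   1.3  3. ] M [0.32 0.2  0.06] op 50.5
```

View pics/scene4c.png

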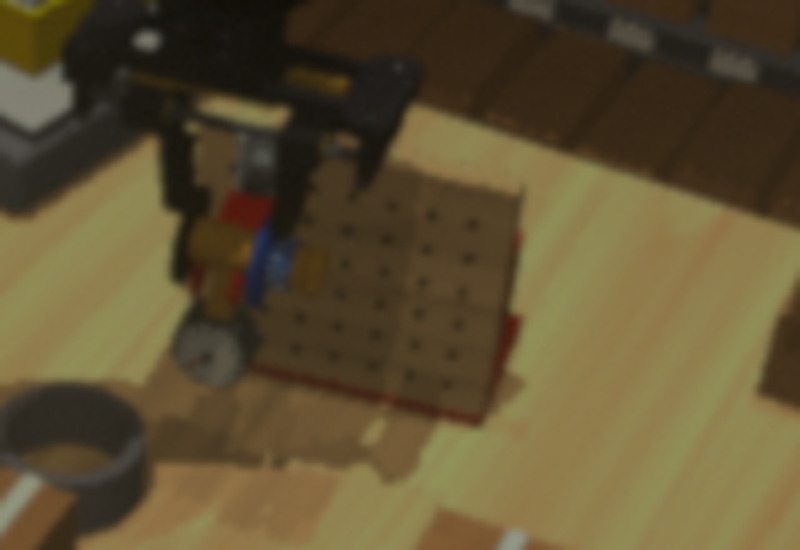

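The sleeve is back: opening is 50.5 mm, and the brass is visible ahead of the sleeve. Now lift 18 mm and draw the gauge out along tool -x.

```bash
python3 -m creep '[[140,0,0,-0.006,0],[140,0,0,-0.012,0],[140,0,0,-0.018,0],[140,0,0,-0.018,0],[140,-0.012,0,-0.018,0],[140,-0.025,0,-0.018,0],[140,-0.045,0,-0.018,0],[140,-0.065,0,-0.018,0],[140,-0.085,0,-0.018,0],[140,-0.1,0,-0.018,0]]'; python3 - <<'E'
from h import *
st()
for n in("scene","top"):
    p=imaging.snapshot(n);cv2.imwrite(f"pics/{n}5.png",p["image"])
    x,y=(320,100) if n=="scene" else (150,170)
    cv2.imwrite(f"pics/{n}5c.png",cv2.resize(p["image"][y-30:y+80,x-30:x+130],None,fx=5,fy=5,interpolation=2))
E
```

```text
clock: 11.32
tool_pos: [0.5096, 0.2149, 0.2122]
eef_rot: [0.658, 0.753, -0.0, 0.0]
contact_force: [0.4, -0.2, -5.6]
opening: 0.577
t 11.32 pos [0.5096 0.2149 0.2122] ydir 7.7 tiltz [-0.    -0.001 -1.   ] F [ 0.4 -0.2 -5.6] M [-0.06 -0.05  0.01] op 50.7
```

View pics/scene5c.png

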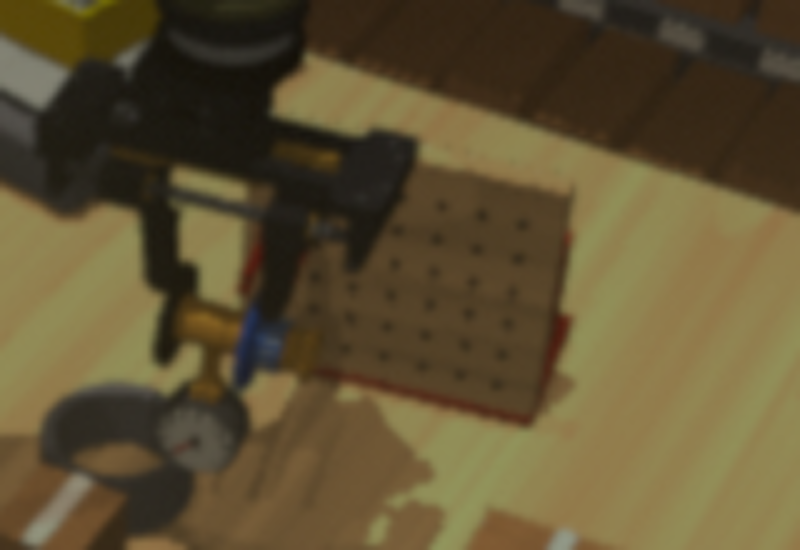

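The gauge is clear of the hook and hangs level, weighing 5.6 N. I'll lift it and carry it over to a staging point in front of the yellow plug.

```bash
python3 - <<'E'
from h import *
for T in[(.51,.215,.30),(.442,-.0055,.30),(.442,-.0055,.235)]: print(rel(T,-13.5))
E
```

```text
(array([  0.9,   0.3, -88. ]), np.float64(21.1), 'ydir', np.float64(7.6))
(array([-208.8,  -96.1,  -87.4]), np.float64(21.1), 'ydir', np.float64(7.6))
(array([-208.6,  -96.1,  -22.4]), np.float64(21.1), 'ydir', np.float64(7.6))
```

```bash
python3 -m creep '[[140,0,0,-0.03,0],[140,0,0,-0.065,0],[140,-0.01,-0.005,-0.088,0],[140,-0.045,-0.02,-0.088,4],[140,-0.085,-0.04,-0.088,8],[140,-0.125,-0.06,-0.088,13],[140,-0.165,-0.08,-0.088,17],[140,-0.195,-0.092,-0.088,21],[140,-0.209,-0.096,-0.07,21],[140,-0.209,-0.096,-0.05,21]]'; python3 - <<'E'
from h import *
st()
print(rel((.442,-.0055,.1715),-13.5))
P={}
for n in("scene","top"):
    p=imaging.snapshot(n);P[n]=p;cv2.imwrite(f"pics/{n}6.png",p["image"])
for t in["gauge_mid","flange","back_plate","mouth","dial"]:
    print(t,[best(P[n],t)[:1] for n in P])
x,y=260,130
cv2.imwrite("pics/s6c.png",cv2.resize(P["scene"]["image"][y:y+110,x:x+160],None,fx=5,fy=5,interpolation=2))
E
```

```text
clock: 12.68
tool_pos: [0.4425, -0.0036, 0.2623]
eef_rot: [0.784, 0.62, 0.001, 0.001]
contact_force: [0.3, 0.7, -5.9]
opening: 0.58
t 12.68 pos [ 0.4425 -0.0036  0.2623] ydir -13.3 tiltz [ 0.002 -0.    -1.   ] F [ 0.3  0.7 -5.9] M [ 0.12 -0.11  0.  ] op 51.1
(array([-2. , -0.2, 90.8]), np.float64(0.2), 'ydir', np.float64(-13.3))
gauge_mid [[(0.58, [353.2, 107.8])], []]
flange [[(0.44, [273.8, 163.9])], []]
back_plate [[], []]
mouth [[(0.93, [283.0, 172.2])], []]
dial [[(0.85, [262.7, 178.3])], []]
```

View pics/scene6.png

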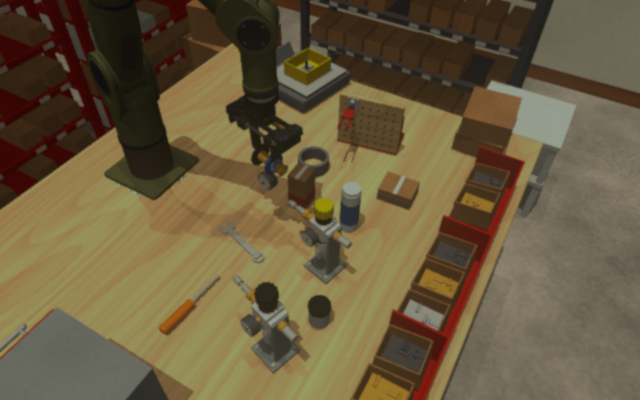

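View pics/top6.png

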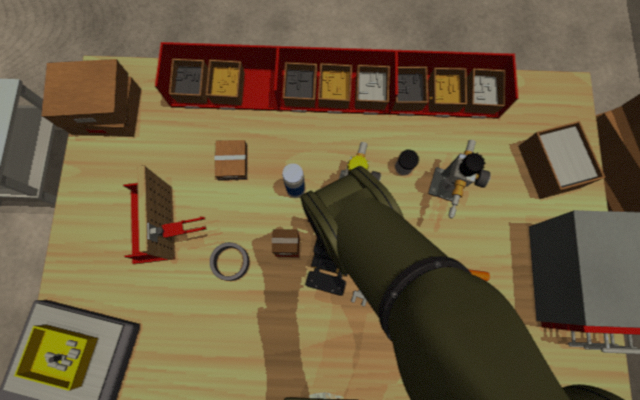

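The scene view shows the gauge carried, with its mouth at about (283,172), and the plug tip at (291,201). The arm hides both in the top view. I'll lower to plug height.

```bash
python3 -m creep '[[140,-0.002,0,0.03,0],[140,-0.002,0,0.06,0],[140,-0.002,0,0.08,0],[140,-0.002,0,0.0905,0],[140,-0.002,0,0.0905,0]]'; python3 - <<'E'
from h import *
st()
p=imaging.snapshot("scene")
for t in["gauge_mid","flange","mouth","dial","outlet"]: print(t,best(p,t)[:2])
x,y=230,140
c=cv2.resize(p["image"][y:y+110,x:x+110],None,fx=7,fy=7,interpolation=2)
s=telemetry.get_state();R=Ro.from_quat(s["eef_rot"]).as_matrix();u=R[:,1]
m=s["tool_pos"]+u*.005+R[:,2]*.0215
def dot(X,col):
    q=proj(p,X);print(np.round(X,4),q.round(1));cv2.circle(c,(int((q[0]-x+.5)*7),int((q[1]-y+.5)*7)),3,col,-1)
for d in(-.031,0,.021,.052): dot(m+u*d,(0,255,0))
dot(m-R[:,0]*0-np.array([0,0,.073])-u*.005,(255,255,0))
a=np.radians(-13.5);v=np.array([np.cos(a),np.sin(a),0]);tip=np.array([.522,-.0245,.15])
for d in(0,.03,.056,.092): dot(tip+v*d,(0,0,255))
print("mid-tip offset in tool", (R.T@(tip-m)*1000).round(1))
cv2.imwrite("pics/s7c.png",c)
E
```

```text
clock: 13.9
tool_pos: [0.4419, -0.0048, 0.1716]
eef_rot: [0.784, 0.621, -0.0, -0.0]
contact_force: [0.4, -0.6, -6.1]
opening: 0.573
t 13.9 pos [ 0.4419 -0.0048  0.1716] ydir -13.2 tiltz [-0.001 -0.    -1.   ] F [ 0.4 -0.6 -6.1] M [-0.04 -0.03 -0.01] op 50.4
gauge_mid [(0.63, [270.5, 184.2])]
flange [(0.44, [270.2, 204.2]), (0.3, [399.7, 195.1])]
mouth [(0.79, [288.3, 199.1])]
dial [(0.67, [315.5, 322.7]), (0.58, [271.2, 202.7])]
outlet [(0.67, [290.7, 198.5]), (0.33, [298.9, 203.6])]
[0.417  0.001  0.1508] [261.  180.1]
[ 0.4472 -0.0061  0.1509] [269.2 186. ]
[ 0.4676 -0.0109  0.1509] [274.8 190. ]
[ 0.4978 -0.018   0.1509] [283.4 196.1]
[ 0.4423 -0.0049  0.0779] [269.4 204.4]
[ 0.522  -0.0245  0.15  ] [290.2 201.6]
[ 0.5512 -0.0315  0.15  ] [298.8 207.8]
[ 0.5765 -0.0376  0.15  ] [306.3 213.3]
[ 0.6115 -0.046   0.15  ] [317.1 221.1]
mid-tip offset in tool [-0.8 77.   1. ]
```

View pics/s7c.png

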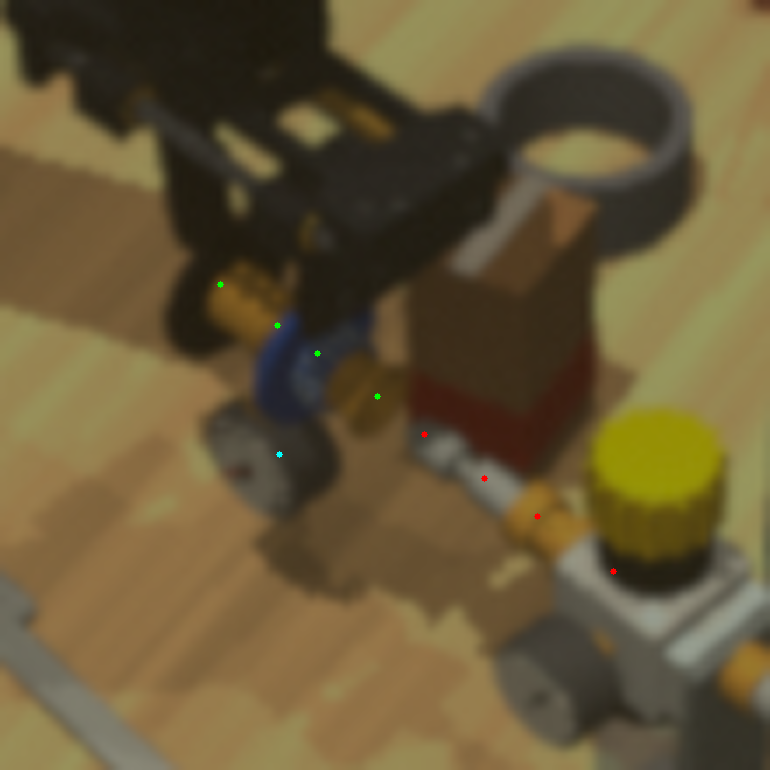

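The overlay matches both parts: the mouth at about (385,402) and plug tip at (422,438) in the crop lie on one axis within about 2 mm. I'll insert in small steps and watch the force.

```bash
python3 -m creep '[[140,-0.0008,0.01,0.001,0],[140,-0.0008,0.02,0.001,0],[140,-0.0008,0.026,0.001,0],[140,-0.0008,0.030,0.001,0],[140,-0.0008,0.034,0.001,0],[140,-0.0008,0.034,0.001,0]]'; python3 - <<'E'
from h import *
st()
p=imaging.snapshot("scene")
x,y=230,140
cv2.imwrite("pics/s8c.png",cv2.resize(p["image"][y:y+110,x:x+110],None,fx=7,fy=7,interpolation=2))
E
```

```text
clock: 14.95
tool_pos: [0.4673, -0.0129, 0.1705]
eef_rot: [0.783, 0.622, -0.006, -0.003]
contact_force: [-17.7, 3.6, 11.4]
opening: 0.582
t 14.95 pos [ 0.4673 -0.0129  0.1705] ydir -13.1 tiltz [-0.014 -0.002 -1.   ] F [-17.7   3.6  11.4] M [ 0.65  3.16 -0.08] op 51.2
```

View pics/s8c.png

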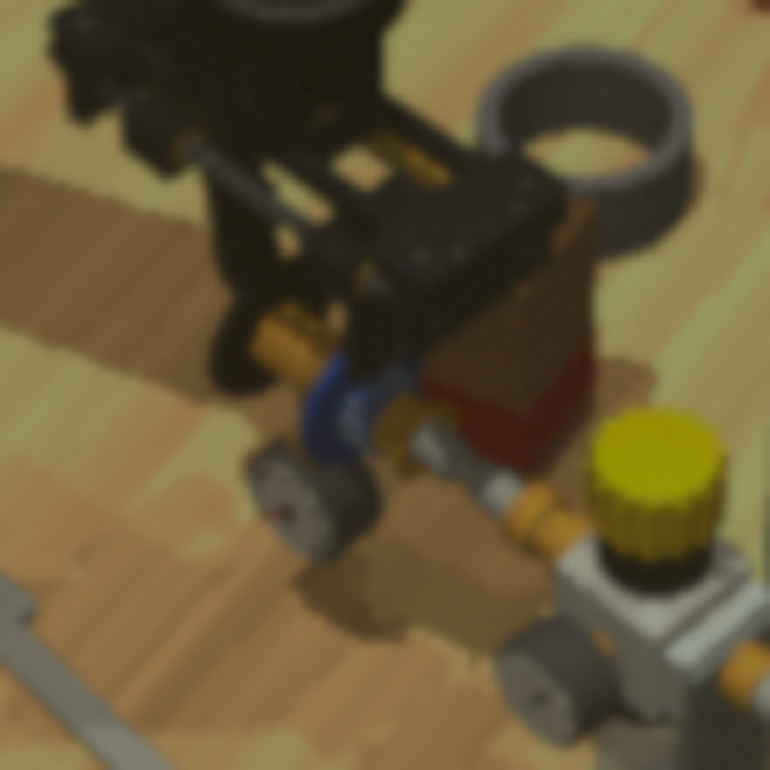

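Contact at the flare: -18 N along the axis and about +17 N upward, so the coupler is a few mm too low. I'll back off and raise it.

```bash
python3 -m creep '[[140,0,-0.008,0,0],[140,0,-0.014,-0.001,0],[140,0,-0.014,-0.003,0]]'; python3 - <<'E'
from h import *
st()
p=imaging.snapshot("scene")
x,y=230,140
c=cv2.resize(p["image"][y:y+80,x:x+110],None,fx=7,fy=7,interpolation=2)
s=telemetry.get_state();R=Ro.from_quat(s["eef_rot"]).as_matrix();u=R[:,1]
m=s["tool_pos"]+u*.005+R[:,2]*.0215
def dot(X,col):
    q=proj(p,X);cv2.circle(c,(int((q[0]-x+.5)*7),int((q[1]-y+.5)*7)),2,col,-1)
for d in(-.031,-.025,0,.021,.052): dot(m+u*d,(0,255,0))
for k in range(24):
    a=k*np.pi/12; dot(m-u*.005-np.array([0,0,.073])+.025*(u*np.cos(a)+np.array([0,0,1])*np.sin(a))-R[:,0]*.013,(255,255,0))
    dot(m+u*.052+.0165*(R[:,0]*np.cos(a)+np.array([0,0,1])*np.sin(a)),(0,255,255))
    dot(m-u*.031+.03*(R[:,0]*np.cos(a)+np.array([0,0,1])*np.sin(a)),(255,0,255))
cv2.imwrite("pics/s9c.png",c)
E
```

```text
clock: 15.38
tool_pos: [0.4612, -0.0102, 0.1738]
eef_rot: [0.784, 0.621, -0.0, -0.0]
contact_force: [0.8, 0.4, -5.2]
opening: 0.578
t 15.38 pos [ 0.4612 -0.0102  0.1738] ydir -13.2 tiltz [-0.  0. -1.] F [ 0.8  0.4 -5.2] M [-0.07 -0.07  0.  ] op 50.9
```

View pics/s9c.png

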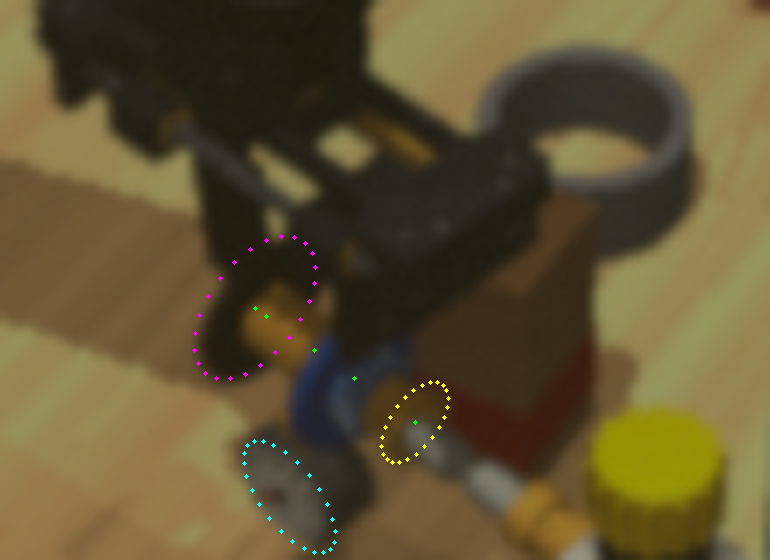

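```bash
python3 -m creep '[[140,0,0.005,0,0],[140,0,0.009,0,0],[140,0,0.013,0,0],[140,0,0.013,0,0]]'; python3 - <<'E'
from h import *
st()
E
```

```text
clock: 15.92
tool_pos: [0.4717, -0.0142, 0.1734]
eef_rot: [0.784, 0.62, -0.003, -0.001]
contact_force: [-5.7, -1.6, -1.9]
opening: 0.576
t 15.93 pos [ 0.4717 -0.0142  0.1734] ydir -13.3 tiltz [-0.005 -0.002 -1.   ] F [-5.7 -1.6 -1.9] M [-0.33  1.04 -0.15] op 50.7
```

```bash
python3 -m creep '[[140,-0.001,0,-0.0015,0],[140,-0.001,0.003,-0.0015,0],[140,-0.001,0.006,-0.0015,0],[140,-0.001,0.009,-0.0015,0],[140,-0.001,0.009,-0.0015,0]]'; python3 - <<'E'
from h import *
st();s=telemetry.get_state();print((Ro.from_quat(s["eef_rot"]).as_matrix().T@s["contact_force"]).round(1))
E
```

```text
clock: 16.55
tool_pos: [0.4817, -0.017, 0.1749]
eef_rot: [0.784, 0.621, -0.001, -0.0]
contact_force: [-3.5, -2.8, -6.0]
opening: 0.581
t 16.55 pos [ 0.4817 -0.017   0.1749] ydir -13.3 tiltz [-0.002 -0.001 -1.   ] F [-3.5 -2.8 -6. ] M [-0.74  0.8  -0.13] op 51.1
[-3.5 -2.8  6. ]
```

```bash
python3 -m creep '[[140,-0.0012,0.003,0,0],[140,-0.0015,0.006,0,0],[140,-0.0015,0.010,0,0],[140,-0.0015,0.010,0,0]]'; python3 - <<'E'
from h import *
st();s=telemetry.get_state();print((Ro.from_quat(s["eef_rot"]).as_matrix().T@s["contact_force"]).round(1))
E
```

```text
clock: 17.05
tool_pos: [0.4925, -0.02, 0.1751]
eef_rot: [0.784, 0.621, 0.0, 0.0]
contact_force: [-1.8, -1.3, -9.9]
opening: 0.576
t 17.05 pos [ 0.4925 -0.02    0.1751] ydir -13.3 tiltz [ 0.001  0.    -1.   ] F [-1.8 -1.3 -9.9] M [-0.33  0.4  -0.05] op 50.7
[-1.7 -1.4  9.9]
```

```bash
python3 -m creep '[[140,-0.0005,0.003,0.0005,0],[140,-0.0005,0.006,0.0007,0],[140,-0.0005,0.009,0.0007,0],[140,-0.0005,0.012,0.0007,0],[140,-0.0005,0.012,0.0007,0]]'; python3 - <<'E'
from h import *
st();s=telemetry.get_state();print((Ro.from_quat(s["eef_rot"]).as_matrix().T@s["contact_force"]).round(1))
E
```

```text
clock: 17.68
tool_pos: [0.5033, -0.0232, 0.1744]
eef_rot: [0.784, 0.621, -0.0, -0.0]
contact_force: [-3.0, 0.6, -8.2]
opening: 0.576
t 17.68 pos [ 0.5033 -0.0232  0.1744] ydir -13.2 tiltz [-0.  0. -1.] F [-3.   0.6 -8.2] M [0.14 0.82 0.01] op 50.7
[-0.1 -3.1  8.2]
```

```bash
python3 -m creep '[[140,0,0.003,0.0003,0],[140,0,0.006,0.0003,0],[140,0,0.009,0.0003,0],[140,0,0.009,0.0003,0]]'; python3 - <<'E'
from h import *
st();s=telemetry.get_state();print((Ro.from_quat(s["eef_rot"]).as_matrix().T@s["contact_force"]).round(1))
p=imaging.snapshot("scene")
x,y=230,140
cv2.imwrite("pics/s10c.png",cv2.resize(p["image"][y:y+110,x:x+110],None,fx=7,fy=7,interpolation=2))
E
```

```text
clock: 18.18
tool_pos: [0.5076, -0.0245, 0.1741]
eef_rot: [0.784, 0.621, -0.003, -0.002]
contact_force: [-14.3, 4.0, 1.8]
opening: 0.58
t 18.18 pos [ 0.5076 -0.0245  0.1741] ydir -13.2 tiltz [-0.008 -0.    -1.   ] F [-14.3   4.    1.8] M [ 0.63  2.62 -0.17] op 51.1
[  0.6 -14.8  -1.7]
```

View pics/s10c.png

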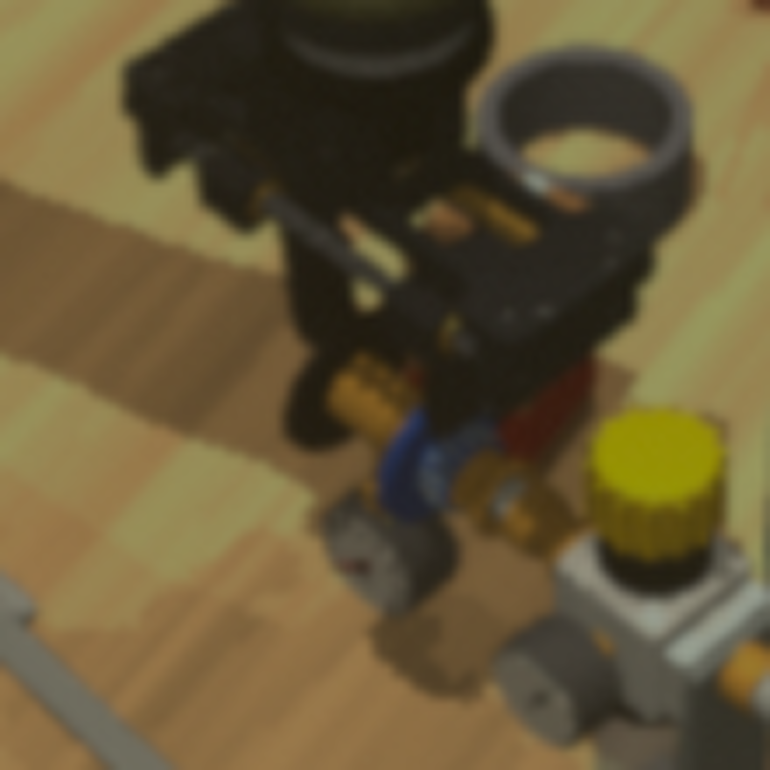

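```bash
python3 - <<'E'
from h import *
p=imaging.snapshot("scene");st()
x,y=270,180
c=cv2.resize(p["image"][y:y+48,x:x+52],None,fx=15,fy=15,interpolation=2)
c=np.clip(c.astype(float)*1.7,0,255).astype(np.uint8)
a=np.radians(-13.5);v=np.array([np.cos(a),np.sin(a),0]);n=np.array([-v[1],v[0],0]);tip=np.array([.522,-.0245,.15])
def ring(d,rr,col):
    for k in range(36):
        t=k*np.pi/18;q=proj(p,tip+v*d+rr*(n*np.cos(t)+np.array([0,0,1])*np.sin(t)));cv2.circle(c,(int((q[0]-x+.5)*15),int((q[1]-y+.5)*15)),1,col,-1)
ring(.049,.0165,(0,255,255));ring(.056,.0125,(0,0,255));ring(.018,.030,(255,0,255)); ring(-.034,.03,(0,255,0))
cv2.imwrite("pics/s11c.png",c)
E
```

```text
t 18.27 pos [ 0.5076 -0.0244  0.1741] ydir -13.2 tiltz [-0.008 -0.    -1.   ] F [-13.8   3.6   1.1] M [ 0.63  2.59 -0.16] op 50.9
```

View pics/s11c.png

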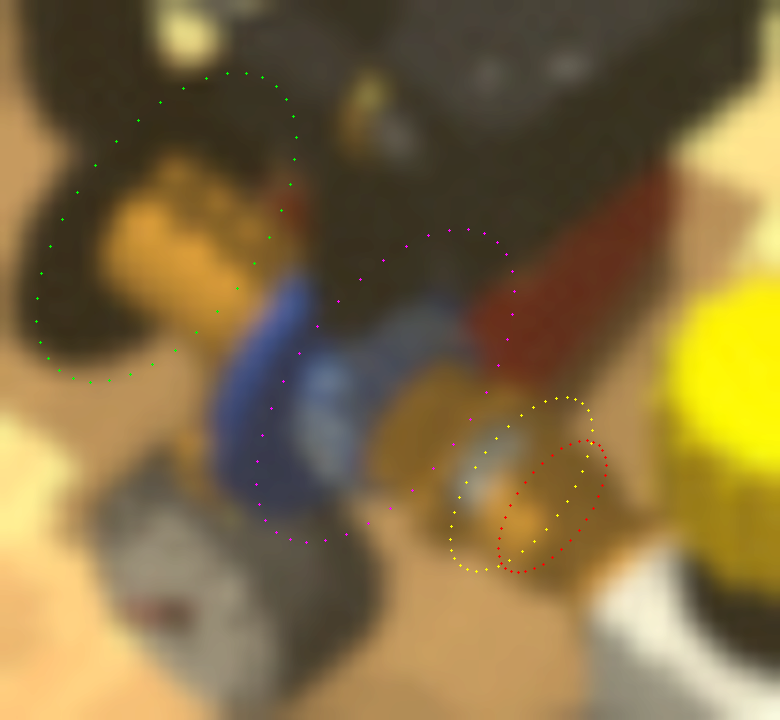

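The coupler is about 5 mm short of home, with 15 N of axial resistance and about 8 N upward. I'll trim it up slightly and push on.

```bash
python3 -m creep '[[140,0,0,-0.001,0],[140,0,0.002,-0.001,0],[140,0,0.004,-0.001,0],[140,0,0.004,-0.001,0]]'; python3 - <<'E'
from h import *
st();s=telemetry.get_state();print((Ro.from_quat(s["eef_rot"]).as_matrix().T@s["contact_force"]).round(1))
E
```

```text
clock: 18.77
tool_pos: [0.5079, -0.0246, 0.1742]
eef_rot: [0.783, 0.622, -0.006, -0.005]
contact_force: [-19.7, 5.8, 1.3]
opening: 0.581
t 18.77 pos [ 0.5079 -0.0246  0.1742] ydir -13.1 tiltz [-0.016 -0.    -1.   ] F [-19.7   5.8   1.3] M [ 1.18  3.9  -0.19] op 51.1
[  1.1 -20.6  -1. ]
```

```bash
python3 - <<'E'
from h import *
p=imaging.snapshot("scene")
x,y=270,180
c=cv2.resize(p["image"][y:y+48,x:x+52],None,fx=15,fy=15,interpolation=2)
c=np.clip(c.astype(float)*1.7,0,255).astype(np.uint8)
c0=c.copy()
s=telemetry.get_state();R=Ro.from_quat(s["eef_rot"]).as_matrix();u=R[:,1];u=u*[1,1,0];u/=np.linalg.norm(u);n=np.array([-u[1],u[0],0])
m=s["tool_pos"]+u*.005;m[2]=.15
def ring(o,rr,col):
    for k in range(36):
        t=k*np.pi/18;q=proj(p,o+rr*(n*np.cos(t)+np.array([0,0,1])*np.sin(t)));cv2.circle(c,(int((q[0]-x+.5)*15),int((q[1]-y+.5)*15)),1,col,-1)
ring(m+.052*u,.0165,(0,255,255));ring(m+.021*u,.03,(255,0,255));ring(m+.015*u,.03,(255,255,255));ring(m-.031*u,.03,(0,255,0))
cv2.imwrite("pics/s12c.png",c)
E
```

```text
(no output)
```

View pics/s12c.png

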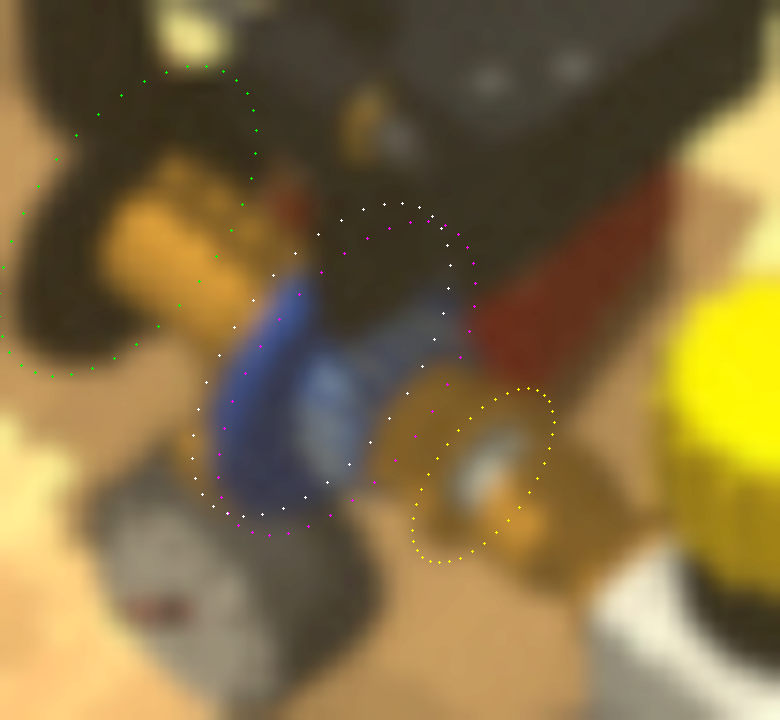

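```bash
python3 - <<'E'
from h import *
p=imaging.snapshot("scene");t=imaging.snapshot("top")
a=np.radians(-13.5);v=np.array([np.cos(a),np.sin(a),0]);n=np.array([-v[1],v[0],0]);tip=np.array([.522,-.0245,.15])
for nm,pp,x,y in(("scene",p,280,190),("top",t,325,165)):
    im=cv2.imread(f"pics/{nm}0.png")
    w,h=(60,50) if nm=="scene" else (50,60)
    f=13 if nm=="scene" else 10
    c=cv2.resize(im[y:y+h,x:x+w],None,fx=f,fy=f,interpolation=2);c=np.clip(c.astype(float)*1.7,0,255).astype(np.uint8)
    for d,rr,col in((0,.004,(0,0,255)),(.0235,.0075,(255,0,0)),(.0335,.0075,(255,0,0)),(.056,.0125,(0,0,255))):
        for k in range(36):
            th=k*np.pi/18;q=proj(pp,tip+v*d+rr*(n*np.cos(th)+np.array([0,0,1])*np.sin(th)));cv2.circle(c,(int((q[0]-x+.5)*f),int((q[1]-y+.5)*f)),1,col,-1)
    # body top square z .175, face 92 behind tip, 50 cube
    for e1 in(0,.05):
        for e2 in(-.025,.025):
            q=proj(pp,tip+v*(.092+e1)+n*e2+np.array([0,0,.025]));cv2.circle(c,(int((q[0]-x+.5)*f),int((q[1]-y+.5)*f)),4,(0,255,0),-1)
    for k in range(36):
        th=k*np.pi/18;q=proj(pp,tip+v*.117+np.array([0,0,.077])+.022*(n*np.cos(th)+v*np.sin(th)));cv2.circle(c,(int((q[0]-x+.5)*f),int((q[1]-y+.5)*f)),1,(255,0,255),-1)
    cv2.imwrite(f"pics/m_{nm}.png",c)
E
```

```text
(no output)
```

View pics/m_scene.png

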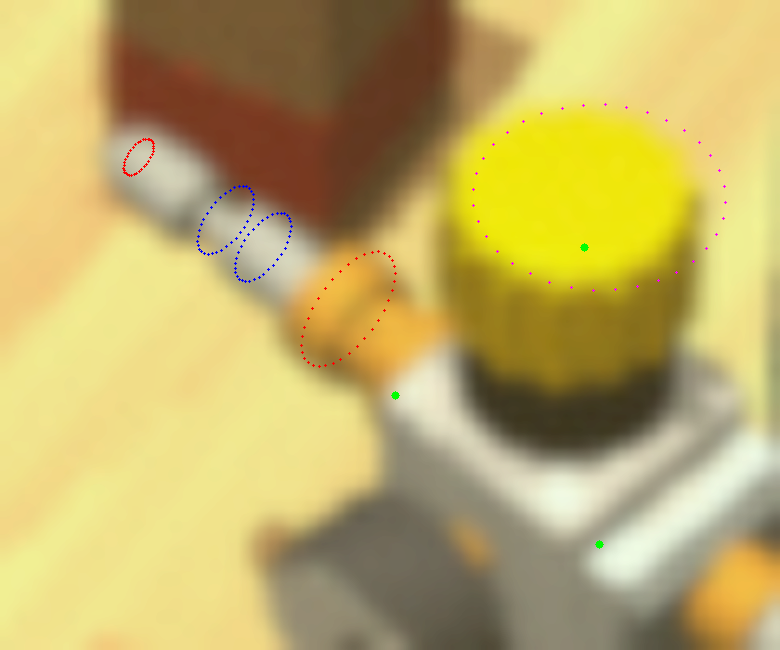

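View pics/m_top.png

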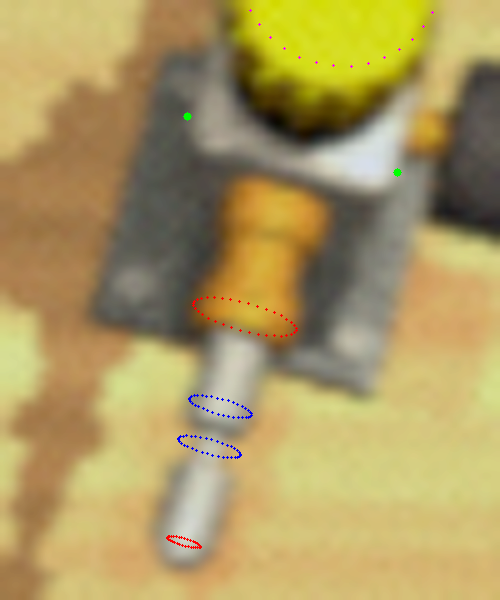

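The initial-picture overlay shows my tip estimate was about 4 mm too far along the axis, in both views. So this stop agrees with fully home. One firmer push will confirm it before I relax and release.

```bash
python3 -m creep '[[140,0,0.003,0.001,0],[140,0,0.006,0.002,0],[140,0,0.006,0.002,0]]'; python3 -c "
from h import *
st()"; python3 -m creep '[[140,0,-0.006,-0.001,0],[140,0,-0.012,-0.001,0],[140,0,-0.014,-0.001,0],[140,0,-0.014,-0.001,0]]';  python3 -c "
from h import *
st();s=telemetry.get_state();print((Ro.from_quat(s['eef_rot']).as_matrix().T@s['contact_force']).round(1))"
```

```text
clock: 19.3
tool_pos: [0.509, -0.0247, 0.1732]
eef_rot: [0.783, 0.622, -0.01, -0.007]
contact_force: [-32.1, 8.2, 22.0]
opening: 0.581
t 19.3 pos [ 0.509  -0.0247  0.1732] ydir -13.0 tiltz [-0.024 -0.001 -1.   ] F [-32.1   8.2  22. ] M [ 1.7   6.78 -0.1 ] op 51.1
clock: 19.8
tool_pos: [0.5083, -0.0243, 0.1737]
eef_rot: [0.784, 0.621, 0.0, -0.0]
contact_force: [-2.0, 1.9, -18.5]
opening: 0.578
t 19.8 pos [ 0.5083 -0.0243  0.1737] ydir -13.2 tiltz [-0.     0.001 -1.   ] F [ -2.    1.9 -18.5] M [0.36 0.51 0.03] op 50.9
[ 1.4 -2.4 18.5]
```

It stopped firmly at 33 N having moved only 1 mm, so the coupler is home. I'll relax to a light push and open.

```bash
python3 -m creep '[[140,0,0.003,0.0012,0],[140,0,0.003,0.0015,0],[110,0,0.003,0.0015,0],[95,0,0.003,0.0015,0],[80,0,0.003,0.0015,0],[60,0,0.001,0.0015,0],[30,0,0,0.0015,0],[0,0,0,0.0015,0],[0,0,0,0.0015,0]]';  python3 - <<'E'
from h import *
st();s=telemetry.get_state()
p=imaging.snapshot("scene")
x,y=250,150
c=cv2.resize(p["image"][y:y+80,x:x+90],None,fx=9,fy=9,interpolation=2);c=np.clip(c.astype(float)*1.6,0,255).astype(np.uint8)
c=c[:600,:800];cv2.imwrite("pics/s13c.png",c)
E
```

```text
clock: 20.92
tool_pos: [0.5088, -0.0245, 0.1732]
eef_rot: [0.784, 0.621, 0.001, 0.0]
contact_force: [-0.6, -0.6, -0.4]
opening: 0.998
t 20.93 pos [ 0.5088 -0.0245  0.1732] ydir -13.3 tiltz [ 0.001 -0.    -1.   ] F [-0.6 -0.6 -0.4] M [-0.01 -0.05 -0.02] op 87.8
```

View pics/s13c.png

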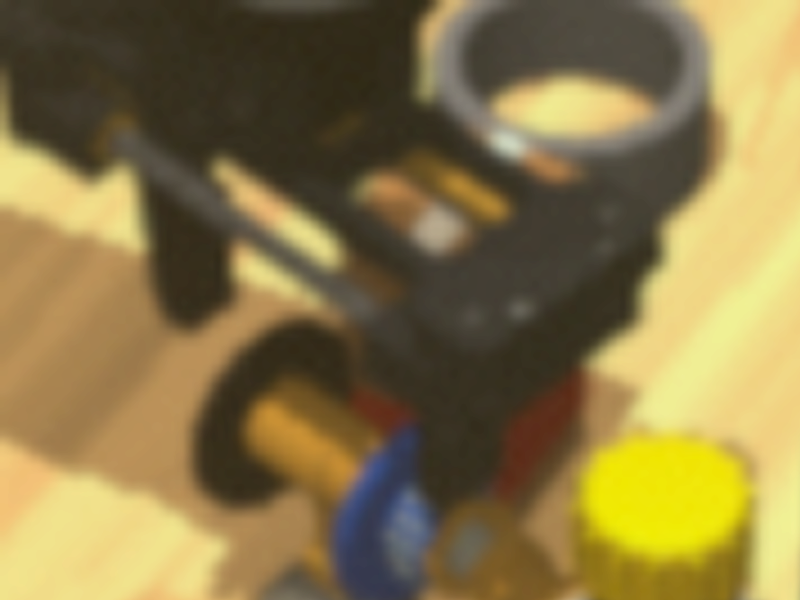

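The gauge stays on the plug and the fingers are clear at zero force. I'll rise, move back toward the hook side, and check both views.

```bash
python3 -m creep '[[0,0,0,-0.03,0],[0,0,0,-0.07,0],[0,0,0,-0.12,0],[0,0.03,-0.03,-0.15,0],[0,0.07,-0.08,-0.15,0],[0,0.11,-0.1,-0.15,0],[0,0.16,-0.1,-0.15,0],[60,0.21,-0.1,-0.15,0],[200,0.24,-0.1,-0.15,0],[255,0.25,-0.1,-0.15,0]]' 20;  python3 - <<'E'
from h import *
st()
P={}
for n in("scene","top"):
    p=imaging.snapshot(n);P[n]=p;cv2.imwrite(f"pics/{n}14.png",p["image"])
p=P["scene"];x,y=250,165
c=cv2.resize(p["image"][y:y+70,x:x+80],None,fx=9,fy=9,interpolation=2);cv2.imwrite("pics/s14c.png",np.clip(c.astype(float)*1.6,0,255).astype(np.uint8))
for t in["gauge_mid","flange","back_plate","mouth","dial"]:
    b=[best(P[n],t)[:2] for n in P];print(t,b)
E
```

```text
clock: 22.22
tool_pos: [0.4679, 0.2438, 0.3227]
eef_rot: [0.783, 0.622, 0.0, -0.0]
contact_force: [-0.2, -0.5, 0.1]
opening: 0.684
t 22.23 pos [0.4679 0.2438 0.3227] ydir -13.1 tiltz [-0.     0.001 -1.   ] F [-0.2 -0.5  0.1] M [-0.09 -0.05  0.01] op 60.2
gauge_mid [[(0.55, [285.2, 200.3]), (0.19, [242.3, 245.1])], [(0.76, [340.4, 223.0])]]
flange [[(0.58, [298.2, 204.3])], [(0.75, [346.2, 208.9])]]
back_plate [[(0.74, [279.5, 191.2])], [(0.92, [337.4, 234.5])]]
mouth [[(0.78, [302.6, 211.8])], []]
dial [[(0.85, [288.9, 218.2])], [(0.73, [343.7, 228.1])]]
```

View pics/s14c.png

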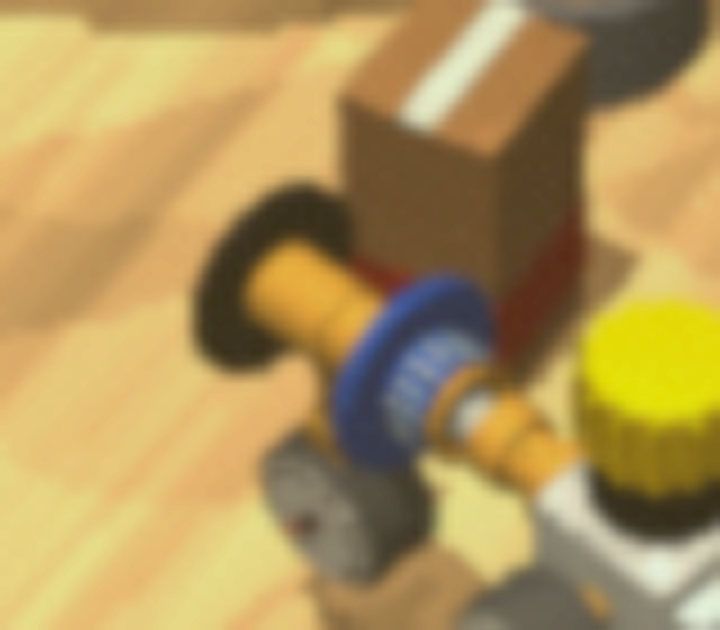

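View pics/top14.png

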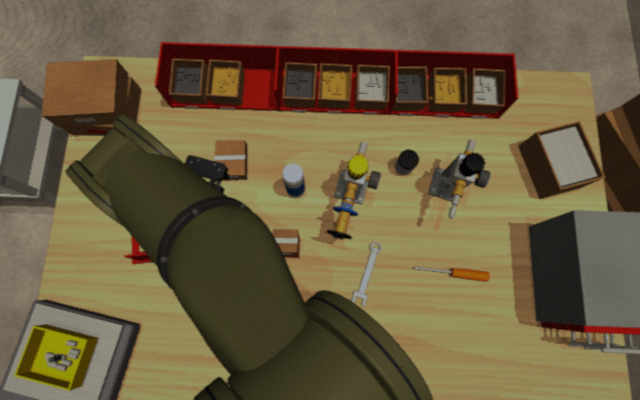

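The top and scene views show the gauge seated on the yellow regulator's plug. The sleeve is forward up to the brass rim, and there is a small plug gap before the adapter, at (470,410) in the crop. Next I'll measure plate-to-flange and the current pose of the hook.

```bash
python3 - <<'E'
from h import *
st()
p=imaging.snapshot("scene");t=imaging.snapshot("top")
A=atz(t,(337.4,234.5),.15);B=atz(t,(346.2,208.9),.15);print("plate-flange top",A,B,np.linalg.norm(A-B),np.degrees(np.arctan2(*(B-A)[1::-1])))
A=atz(p,(279.5,191.2),.15);B=atz(p,(298.2,204.3),.15);print("scene",A,B,np.linalg.norm(A-B))
for n in("hook_cradle","hook_hinge"): print(n,best(p,n)[:2])
im=cv2.imread("pics/top6.png");c=cv2.resize(im[205:260,130:230],None,fx=8,fy=8,interpolation=2);cv2.imwrite("pics/t6c.png",np.clip(c.astype(float)*1.6,0,255).astype(np.uint8))
im=cv2.imread("pics/scene6.png");c=cv2.resize(im[85:165,320:420],None,fx=7,fy=7,interpolation=2);cv2.imwrite("pics/s6h.png",np.clip(c.astype(float)*1.6,0,255).astype(np.uint8))
E
```

```text
t 22.82 pos [0.4681 0.2415 0.3228] ydir -13.3 tiltz [ 0. -0. -1.] F [-0.3 -0.2  0.4] M [-0.05 -0.1   0.05] op 12.2
plate-flange top [ 0.48451906 -0.01272596  0.15      ] [ 0.54562108 -0.0317179   0.15      ] 0.0639855564463592 -17.266474995509064
scene [ 0.4795934  -0.00767793  0.15      ] [ 0.5439141  -0.02220016  0.15      ] 0.06593972093140794
hook_cradle [(0.55, [296.3, 208.4]), (0.54, [342.5, 122.8])]
hook_hinge [(0.68, [191.5, 305.2]), (0.52, [351.0, 108.2])]
```

View pics/t6c.png

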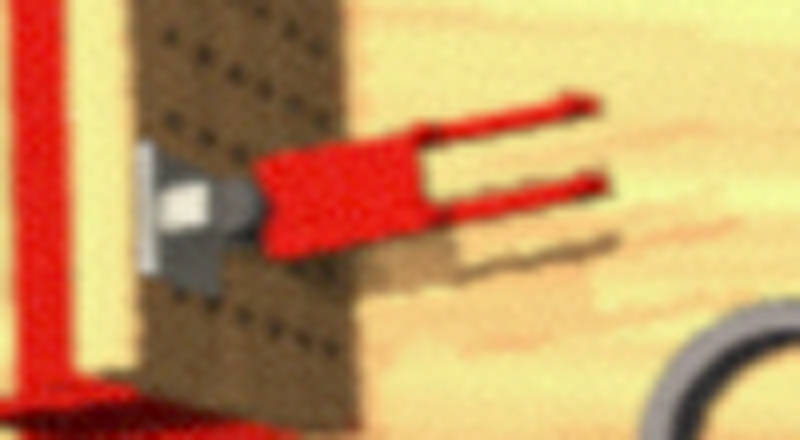

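View pics/s6h.png

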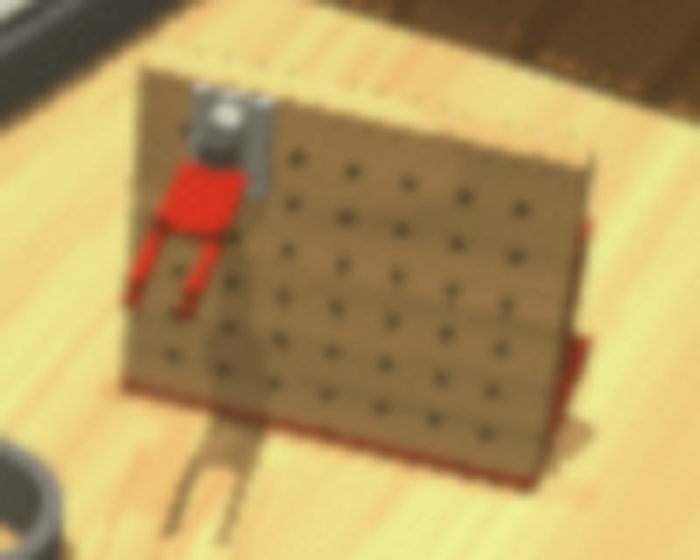

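```bash
python3 - <<'E'
from h import *
p=imaging.snapshot("scene");t=imaging.snapshot("top")
f=lambda x,y:(130+x/8-.44,205+y/8-.44); g=lambda x,y:(320+x/7-.43,85+y/7-.43)
for q in[(592,105),(600,185),(428,135),(440,212)]: print("top",atz(t,f(*q),.166).round(4))
for q in[(260,160),(268,258)]: print("root top",atz(t,f(*q),.16).round(4))
for q in[(132,297),(188,308)]: print("sc",atz(p,g(*q),.166).round(4))
for q in[(205,165),(240,172)]: print("root sc",atz(p,g(*q),.165).round(4))
print("pin", tri([(t,f(185,205)),(p,g(228,117))]))
print("board top edge sc",[atz(p,g(*q),.185).round(4) for q in[(142,68),(590,155)]])
print(rel((.44,.30,.30),8))
E
```

```text
top [0.5095 0.2942 0.166 ]
top [0.4865 0.2896 0.166 ]
top [0.4991 0.34   0.166 ]
top [0.4771 0.3341 0.166 ]
root top [0.4911 0.3892 0.16  ]
root top [0.463  0.3835 0.16  ]
sc [0.494  0.2802 0.166 ]
sc [0.5169 0.2856 0.166 ]
root sc [0.4777 0.3767 0.165 ]
root sc [0.4927 0.3799 0.165 ]
pin (array([0.47499328, 0.40341743, 0.17260706]), [array([-0.1, -0.2]), array([-0.2,  0.1])])
board top edge sc [array([0.4339, 0.3997, 0.185 ]), array([0.6246, 0.4411, 0.185 ])]
(array([ 50.1, -40.6,  22.7]), np.float64(-21.2), 'ydir', np.float64(-13.2))
```

Plate to flange measures 64–66 mm in both views (62 forward, 52 back), so the sleeve is forward. The fork is still open, at about 4°. I'll move shut fingertips to its robot side.

```bash
python3 -m creep '[[255,0.02,-0.015,0,-6],[255,0.04,-0.03,0.02,-12],[255,0.0505,-0.0375,0.05,-18],[255,0.0505,-0.0375,0.08,-23],[255,0.0505,-0.0375,0.12,-23],[255,0.0505,-0.0375,0.15,-23],[255,0.0505,-0.0375,0.176,-23],[255,0.0505,-0.0375,0.176,-23]]';  python3 - <<'E'
from h import *
st()
for T in[(.4565,.303,.147),(.478,.302,.147),(.501,.304,.147),(.533,.330,.147),(.546,.371,.147),(.547,.375,.147)]: print(rel(T,10))
p=imaging.snapshot("scene");c=cv2.resize(p["image"][75:165,290:400],None,fx=7,fy=7,interpolation=2)[:600];cv2.imwrite("pics/s15.png",np.clip(c.astype(float)*1.6,0,255).astype(np.uint8))
E
```

```text
clock: 24.12
tool_pos: [0.4423, 0.2988, 0.1453]
eef_rot: [0.644, 0.765, -0.002, -0.0]
contact_force: [-1.1, -0.3, 0.8]
opening: 0.005
t 24.12 pos [0.4423 0.2988 0.1453] ydir 9.8 tiltz [-0.003 -0.003 -1.   ] F [-1.1 -0.3  0.8] M [-0.03 -0.1  -0.04] op 0.5
(array([ 1.7, 14.7, -1.7]), np.float64(-0.2), 'ydir', np.float64(9.8))
(array([-2.9, 35.7, -1.8]), np.float64(-0.2), 'ydir', np.float64(9.8))
(array([-4.8, 58.7, -1.8]), np.float64(-0.2), 'ydir', np.float64(9.8))
(array([15.4, 94.6, -2. ]), np.float64(-0.2), 'ydir', np.float64(9.8))
(array([ 53.5, 114.4,  -2.1]), np.float64(-0.2), 'ydir', np.float64(9.8))
(array([ 57.3, 116.1,  -2.1]), np.float64(-0.2), 'ydir', np.float64(9.8))
```

View pics/s15.png

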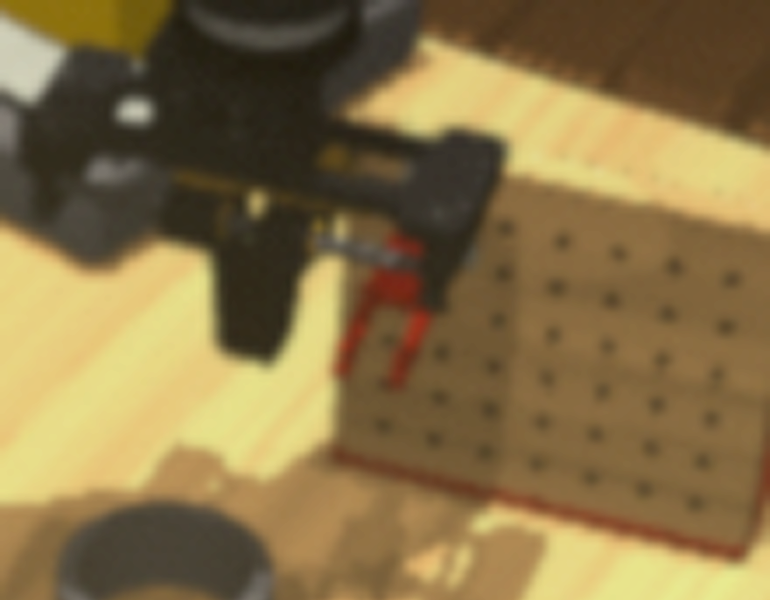

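```bash
python3 -m creep '[[255,0.001,0.012,-0.002,0],[255,0,0.024,-0.002,0],[255,-0.003,0.036,-0.002,0],[255,-0.005,0.048,-0.002,0],[255,-0.005,0.059,-0.002,0],[255,0,0.071,-0.002,0],[255,0.007,0.083,-0.002,0],[255,0.015,0.095,-0.002,0]]';  python3 - <<'E'
from h import *
st()
for T in[(.546,.371,.147),(.547,.375,.147)]: print(rel(T,10))
p=imaging.snapshot("scene");c=cv2.resize(p["image"][75:165,300:410],None,fx=7,fy=7,interpolation=2)[:600];cv2.imwrite("pics/s16.png",np.clip(c.astype(float)*1.6,0,255).astype(np.uint8))
E
```

```text
clock: 25.18
tool_pos: [0.5349, 0.3302, 0.1485]
eef_rot: [0.645, 0.764, -0.001, 0.0]
contact_force: [-1.5, 0.5, 0.1]
opening: 0.007
t 25.18 pos [0.5349 0.3302 0.1485] ydir 9.7 tiltz [-0.001 -0.001 -1.   ] F [-1.5  0.5  0.1] M [-0.14  0.11  0.  ] op 0.6
(array([38.4, 17.8,  1.5]), np.float64(-0.3), 'ydir', np.float64(9.7))
(array([42.1, 19.5,  1.5]), np.float64(-0.3), 'ydir', np.float64(9.7))
```

View pics/s16.png

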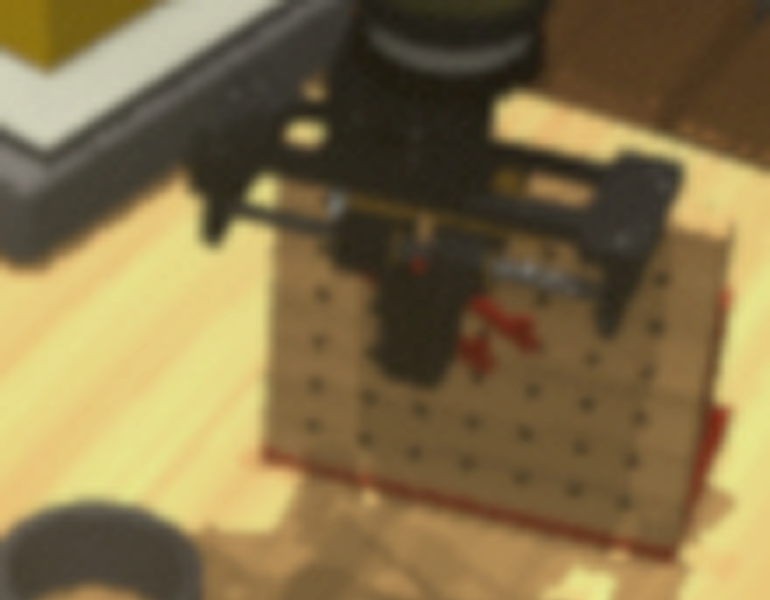

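The fork has swung about 60°. Continuing to flat.

```bash
python3 -m creep '[[255,0.009,0.005,0,0],[255,0.018,0.01,0,0],[255,0.027,0.014,0,0],[255,0.034,0.018,0,0],[255,0.039,0.02,0,0],[255,0.043,0.02,0,0],[255,0.043,0.02,0,0]]';  python3 - <<'E'
from h import *
st()
p=imaging.snapshot("scene");c=cv2.resize(p["image"][75:165,300:410],None,fx=7,fy=7,interpolation=2)[:600];cv2.imwrite("pics/s17.png",np.clip(c.astype(float)*1.6,0,255).astype(np.uint8))
E
```

```text
clock: 26.1
tool_pos: [0.5467, 0.3765, 0.1488]
eef_rot: [0.644, 0.765, 0.0, -0.0]
contact_force: [0.6, 0.2, 0.0]
opening: 0.002
t 26.1 pos [0.5467 0.3765 0.1488] ydir 9.8 tiltz [ 0.  0. -1.] F [0.6 0.2 0. ] M [-0.12 -0.16 -0.02] op 0.2
```

View pics/s17.png

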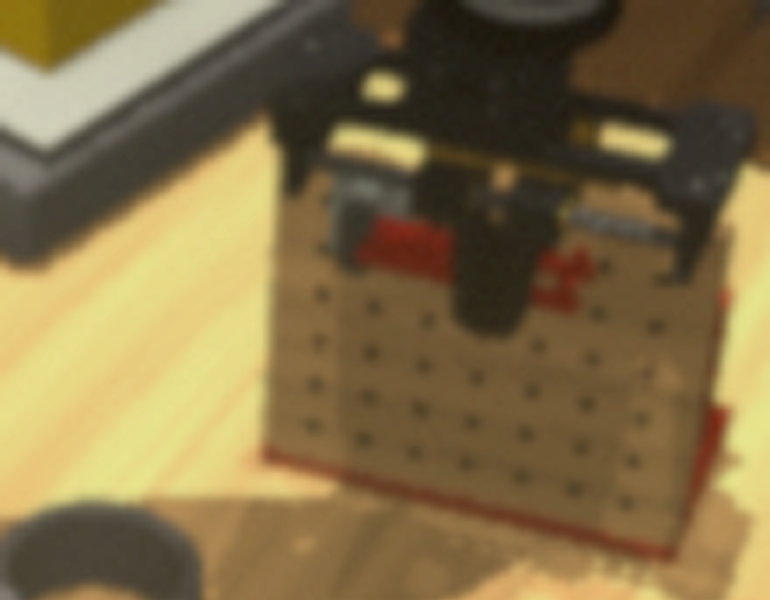

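```bash
python3 -m creep '[[255,0.002,0,0,0],[255,0.004,0,0,0],[255,0.004,0,0,0]]';  python3 -c "
from h import *
st()"; python3 -m creep '[[255,0.002,0,0,0],[255,0.004,0,0,0],[255,0.004,0,0,0]]';  python3 -c "
from h import *
st()"
```

```text
clock: 26.52
tool_pos: [0.5465, 0.3768, 0.1487]
eef_rot: [0.645, 0.764, -0.002, 0.002]
contact_force: [-0.6, -6.8, 5.0]
opening: 0.008
t 26.52 pos [0.5465 0.3768 0.1487] ydir 9.6 tiltz [-0.    -0.006 -1.   ] F [-0.6 -6.8  5. ] M [-1.44 -0.08 -0.02] op 0.7
clock: 26.9
tool_pos: [0.5465, 0.3768, 0.1487]
eef_rot: [0.646, 0.764, -0.005, 0.004]
contact_force: [-1.3, -13.4, 9.1]
opening: 0.006
t 26.9 pos [0.5465 0.3768 0.1487] ydir 9.6 tiltz [-0.    -0.013 -1.   ] F [ -1.3 -13.4   9.1] M [-2.82  0.11  0.03] op 0.6
```

The hook is at its stop: 13 N and no further motion. I'll withdraw and do the final check.

```bash
python3 -m creep '[[255,-0.01,0,0,0],[255,-0.03,0,0,0],[255,-0.06,0,0,0],[255,-0.08,0,-0.03,0],[255,-0.1,-0.02,-0.08,0],[255,-0.12,-0.06,-0.13,0],[255,-0.15,-0.11,-0.16,0],[255,-0.17,-0.15,-0.17,0],[255,-0.17,-0.15,-0.17,0],[255,-0.17,-0.15,-0.17,0]]';  python3 - <<'E'
from h import *
st()
P={}
for n in("scene","top"):
    p=imaging.snapshot(n);P[n]=p;cv2.imwrite(f"pics/{n}18.png",p["image"])
for t in["gauge_mid","flange","back_plate","mouth"]: print(t,[best(P[n],t)[:1] for n in P])
c=cv2.resize(P["scene"]["image"][75:165,300:410],None,fx=7,fy=7,interpolation=2)[:600];cv2.imwrite("pics/s18h.png",np.clip(c.astype(float)*1.6,0,255).astype(np.uint8))
c=cv2.resize(P["scene"]["image"][165:235,250:330],None,fx=9,fy=9,interpolation=2)[:600];cv2.imwrite("pics/s18g.png",np.clip(c.astype(float)*1.6,0,255).astype(np.uint8))
E
```

```text
clock: 28.15
tool_pos: [0.4271, 0.1912, 0.3189]
eef_rot: [0.645, 0.764, 0.001, 0.0]
contact_force: [-0.1, 0.3, 0.5]
opening: 0.003
t 28.15 pos [0.4271 0.1912 0.3189] ydir 9.7 tiltz [ 0.001  0.001 -1.   ] F [-0.1  0.3  0.5] M [-0.05 -0.13 -0.04] op 0.3
gauge_mid [[(0.73, [288.2, 199.3])], [(0.6, [341.9, 223.4])]]
flange [[(0.77, [298.5, 202.8])], [(0.61, [347.5, 207.7])]]
back_plate [[(0.86, [277.1, 194.0])], [(0.74, [338.3, 238.2])]]
mouth [[(0.78, [302.6, 210.9])], [(0.82, [347.6, 198.7])]]
```

View pics/scene18.png

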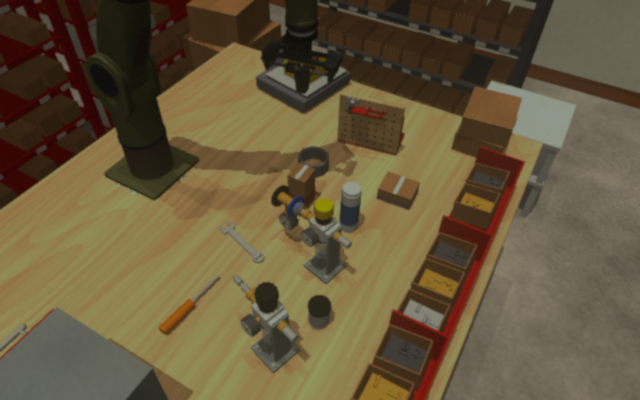

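View pics/s18h.png

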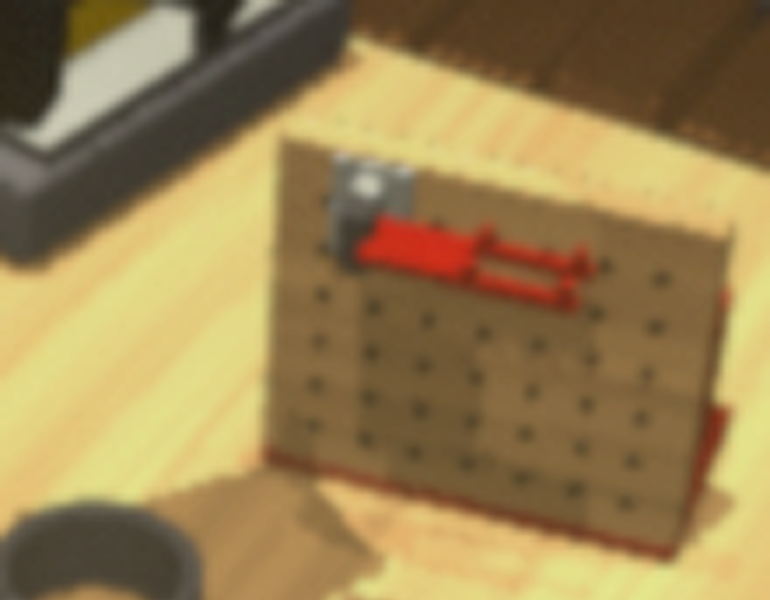

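View pics/s18g.png

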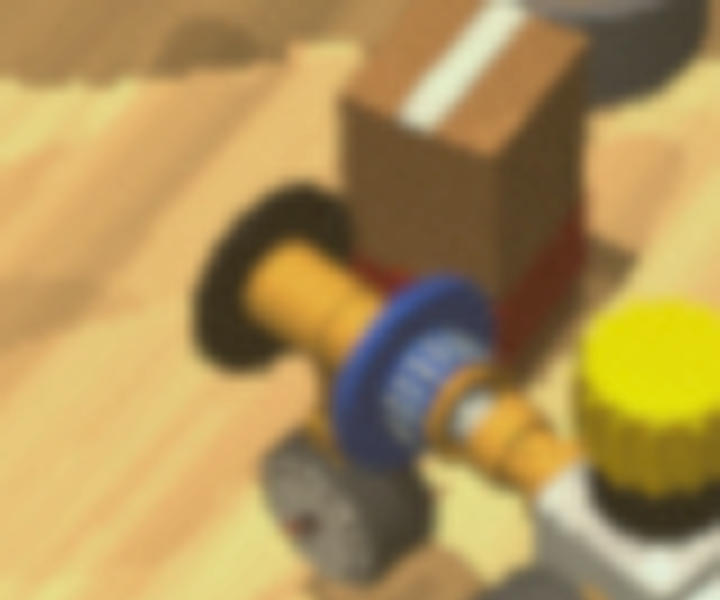

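View pics/top18.png

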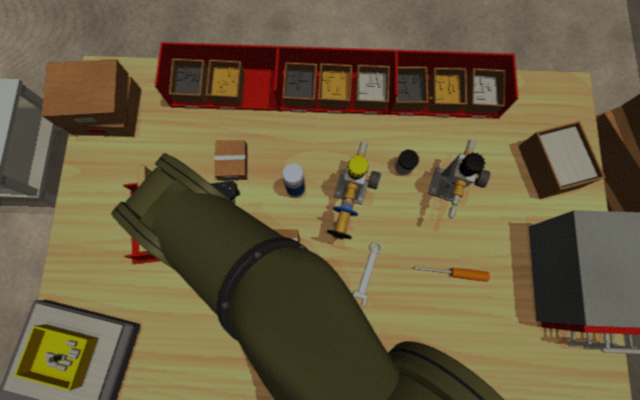

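The fork lies parallel to the board, at (360–590, 245–295) in the crop. The gauge sits on the yellow plug with its sleeve forward, the bystanders look unmoved, and the arm is clear.

```bash
python3 -c "
from h import *
print(r.finish_job());st()"
```

```text
the job is handed in; nothing more can be done
None
the job is handed in; nothing more can be done
```

I took the gauge off its fork hook with the sleeve drawn back and pushed the coupler onto the yellow-knobbed regulator's plug until it stopped. I then let the sleeve spring forward, folded the hook against its board and handed the job in at about 28 s. No verdict was reported.

**Last checks**
- **Coupler home:** it held against a 33 N push with 1 mm of movement, and the gap to the adapter looked about right for home.
- **Sleeve forward:** plate to flange measured 64–66 mm in both views just after release (62 mm is fully forward, 52 mm is back). The last picture, after folding, showed the same.
- **Hook flat:** it met a stop at about 13 N with no further motion, and it lies parallel to the board in the picture. I did not measure its angle.
- **Everything else:** the bystanders looked unmoved. The force reading was near zero and the arm was clear.

**What disagreed or went wrong**
- My first plug-tip estimate was about 4 mm too far along the axis, so the stop came early. Overlays on the first pictures explained most of this; that left the tip about 5 mm ahead of gauge_mid, where home is 3 mm.
- The coupler first caught about 4 mm too low on the flare, so I backed off, raised it and tried again.
- One early row was typed in millimetres instead of metres. The row limit capped it at about 62 mm in free air, and it did no harm.
- I did no pull test on the lock.

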